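Index the caddy carousel with its ratchet lever and hang the spare caddy on the empty hook

TASK

The carousel on the table has one empty hook bar between its hung steel caddies. Work the ratchet lever at its foot back and forth, one tooth a stroke, until the empty bar has come round to the front and faces straight out over the middle of the lever's swing; turn the carousel with the lever only, do not push it with the gripper or the caddy. Then hang the loose caddy from the table on the empty bar by its back hook, so that it hangs upright and still, let go of it, and do not knock or shift the other things standing about.

Things in the scene. Friction and masses are not known exactly. Their poses are not given: they have to be found in the camera images.
- stand: Fixed dark steel base of the carousel, 150 mm across, 12 mm high; origin on the table on the vertical axis. Its -x is the FRONT: the lever (bar 14 mm wide, 15-24 mm up) sticks out there and swings evenly to both sides of it. On the column above it turn a toothed wheel (59 mm radius, 30-44 mm up), a disc (108 mm radius, 168-176 mm up) and six hook bars every 60 degrees, five with a caddy.
- overhang (a point): Point on the front line, 150 mm from the axis, 160 mm above the table: how far out and how low the hung caddies pass as the carousel turns (they reach up to 263 mm). They stand over the end of the lever, so a hand held upright over the lever post would strike them: come in to the post with the hand tilted, leaning outward to the front, by about 35 degrees from vertical.
- carousel (a joint): Carousel angle, rad; grows counter-clockwise seen from above. 0 = empty bar exactly at the front; starts between -1.6 and -0.85. A full lever stroke turns it one tooth, 0.349; the first may turn it less (teeth start anywhere); then full strokes end at multiples of 0.349, the last at 0 within 0.03: 3 to 5 strokes. One too many spoils it. A stiff bearing (0.45 N m) holds it where left.
- lever (a joint): Lever angle, rad. 0 = rest (spring), 0.22 = pointing to the front, 0.44 = end stop. Working stroke is +, counter-clockwise seen from above: the lever's end moves along -y of the stand. The carousel goes with it then, and stays still on the way back; only going right to the stop and fully back to rest takes the next tooth. It takes about 5 to 6 N at the post; let go, the lever springs back.
- lever_post (a point): Middle of the upright black round post at the end of the lever, 16 mm across, 24 to 63 mm above the table; this point is 44 mm up and 138 mm from the carousel's axis. It travels 61 mm in a stroke. Fingers may straddle it loosely and move it both ways.
- hook_bar (a point): Centre of the empty hook bar: a level round steel bar 6 mm thick, 72 mm long between its two arms (66 mm clear), 105 mm from the axis, 257 mm above the table. Axes turn with the carousel: x points from the bar inward to the axis, y along the bar, z up.
- caddy_centre (a point): Centre of the loose steel caddy on the table (41 mm up), an upright open box 36 deep (x), 50 wide (y), 82 mm high, 160 g. +x is its back: there a plate 36 mm wide rises to 103 mm above the underside and turns over backward into a down-turned hook, out to x = 37 mm, lip end 83 mm up. It hangs with its +x towards the carousel's axis. Grip it across the 50 mm width near the rim.
- caddy_hook (a point): Inner top of the loose caddy's hook, at x = 25 mm, y = 0, 100 mm above the underside (59 mm above caddy_centre): the middle of the hook's 14 mm wide throat (x = 18 to 32 mm). When hung, this point rests on top of the bar, 3 mm above hook_bar. The back then leans on the disc's edge.
- pepper: Bystander: small square-shouldered spice shaker 47 mm across, 98 mm high. Origin under its centre.
- salt_shaker: Bystander: waisted shaker with a domed grey cap, 44 mm across, 90 mm high. Origin under its centre.
- dip_cup: Bystander: small open metal dip cup, 67 mm across, 33 mm high. Origin under its centre.
There are look-alikes about, which are no part of the job. Of the things that look like the part that bears caddy_centre, the smaller one is meant.

How it is judged:
By the outcome, as a careful person would: the job done as asked, in the order asked, and still so for the second after the job is handed in, with the robot touching nothing.
It also fails if it takes over 64 s, if anything falls off the work surface, if the arm or the gripper's body presses on something with over 40 N, if the wrist force passes 120 N, or if a joint passes its speed limit or range.

ROBOT

A 7-joint arm with a two-finger parallel gripper is mounted at the origin on the work surface; the furniture and walls round the work are solid. World frame = base frame: x ahead of the robot, y to its left, z up, the work surface at z = 0. Lengths are in m, angles in rad, forces in N, time in s.
With the tool pointing down it reaches from about 0.4 to 0.85 m from the base axis. Payload 10.4 kg.
Tool frame: the origin (TCP) lies at the very end of the fingers, on their centre line; the grasp point (between the pads) lies 19 mm behind it; x points along the fingers, y is the direction in which the jaws open and shut, and the axes are right-handed (so a half turn about x gives the same grasp; the last joint's range is limited). The gripper opens to 85 mm and grips with 20 to 120 N. Pads are 22 mm wide; open, the fingers measure 114 mm over their backs; the gripper's body (76 mm by 85 mm) begins 54 mm behind the grasp point. The pads swing forward as they close: fully open they stand 13 mm farther back than shut.
Start: joints at [1.078, 0.332, -0.065, 1.46, 0.022, 1.35, -0.088], TCP at [0.283, -0.557, 0.194] pointing down, gripper open.
Joint ranges: [-2.6, 2.6], [-0.5, 2.12], [-1.47, 1.34], [0.16, 2.42], [-1.27, 4.41], [0.06, 2.06], [-2.6, 2.6]. Speed limits (rad/s): [2.22, 2.22, 2.79, 2.79, 3.14, 3.14, 3.14].

INTERFACE

Orientations are given as a unit quaternion [x, y, z, w].
In Python, from workcell import monitor, camera, ticket, regions_of gives the robot as it stands.
- The arm moves only by the tool step_arm, never from a script. Its argument "increments" is a list of rows, each a list of 5 numbers: the finger opening in m, from 0 to 0.0854, then the shift along the world's x, y, z in m, then the turn about the world's z in rad. A call has 1 to 12 rows; each row shifts and turns the commanded pose from where the row before left it; what a row does not reach is not made up. A row lasts 1/12 s, in which the tool goes at most 41.7 mm and 7.16 degrees, less where a joint would pass 70% of its speed; a pose out of reach is approached as far as the arm can. A call with a gripper value outside its range is refused whole. The fingers move at their own pace and stop on an object; "force" is the grip in N (left out, the last holds). Time passes only in rows, so rows that do not move let the fingers close. It gives the time, the measured TCP pose, the force and the opening at its end, in the units of the state.
- monitor.get_obs(): the state, without advancing time (a new reading comes with each control period).
- camera(name): name is "scene" or "top" or "wrist"; returns a dict with "color" (420x560x3 uint8, red, green, blue), "range_z" (420x560 float32, m along the optical axis (not along the pixel's ray), 0 where there is no reading), "fx", "fy", "cx", "cy" (pixels), "k1" (the pictures are not rectified: a ray, as slopes to the right and down, at radius r is drawn at 1 + k1 r^2 times it, then the intrinsics apply), "cam_to_world" (4x4, takes a point from camera to world coordinates). Camera axes: x right, y up, looking along -z (the intrinsics and any distortion apply to the point x, -y, -z); pixel columns grow to the right and rows downward; lengths in m; the calibration is good to about 2 mm. A picture is of the moment at which its call begins.
- ticket.hand_in(): hands the job in, once; it reports no verdict.
Trained networks look in a picture, given as the dict that the camera call returned (one of the last four; its "shot" number tells which), for a name from the list of things; names that differ only in an ending like _2 or _b are one class to them, and where a whole thing is asked for, a point or a joint stands for the part that bears it (a point fixed in the world has none). Each returns a list of dicts, best first, with "p" (0 to 1); they miss things now and then, are a little off and sometimes report something else, mostly with a low value. They report only what shows in the picture. A call takes as long as a camera call. They do not tell look-alikes from the thing itself.
- regions_of(picture, query): "region" (420x560 bool, what is visible of it) and "centre" ([row, column] in pixels, amid what is visible of it).
The state is a dict: "clock": time; "joint_pos": joint angles; "joint_velocities": joint speeds; "tau": joint torques, N m; "position": TCP position; "ee_rot": TCP orientation; "ft_force": force on the tool from outside, world axes, zero at the start; "torque": the same for the moment, N m; "grip_width": opening from 0.0 (shut) to 1.0 (fully open).
Only numpy, scipy, OpenCV 4.12 (cv2) and the standard library are available. Lean on these libraries where they do the work, as an engineer would, in place of code of your own. Each camera call takes 0.05 s, during which the arm holds its last target. There are 200 camera calls.

## Working session

There is one attempt and no reset: what is moved stays moved. The work goes in short steps, Python scripts to look and compute and a tool call to move; the robot and the scene stay as the last step left them, time stands still between calls to the robot, and variables do not carry over. Pictures are saved under pics/ and viewed, about 8 in all and at most 12, crops included, and the job is handed in when it is done.

Besides the shell and the picture viewer there is one more tool, called after ">>>" as name(argument=value, ...), one argument or row to a line, values as JSON. step_arm: Moves the arm, as the interface text tells. Its arguments: {"type":"object","properties":{"increments":{"type":"array"},"force":{"type":"number"}},"required":["increments"]}

```bash
ls; mkdir -p pics; cat > h.py <<'E'
import numpy as np, cv2
from workcell import monitor, camera, ticket, regions_of
def K(p): return np.array([[p['fx'],0,p['cx']],[0,p['fy'],p['cy']],[0,0,1.]])
def D(p): return np.array([p['k1'],0,0,0.])
def cloud(p):
    h,w=p['range_z'].shape
    uv=np.stack(np.meshgrid(np.arange(w),np.arange(h)),-1).reshape(-1,1,2).astype(float)
    n=cv2.undistortPoints(uv,K(p),D(p)).reshape(h,w,2); z=p['range_z']
    c=np.stack([n[...,0]*z,-n[...,1]*z,-z],-1); T=p['cam_to_world']
    return c@T[:3,:3].T+T[:3,3]
def proj(p,X):
    T=np.linalg.inv(p['cam_to_world']); c=np.atleast_2d(X)@T[:3,:3].T+T[:3,3]
    c=c*[1,-1,-1]
    return cv2.projectPoints(c,np.zeros(3),np.zeros(3),K(p),D(p))[0].reshape(-1,2)
def ray(p,u,v):
    n=cv2.undistortPoints(np.array([[[u,v]]],float),K(p),D(p))[0,0]
    T=p['cam_to_world']; return T[:3,3],T[:3,:3]@np.array([n[0],-n[1],-1])
def save(p,f,box=None,s=1):
    im=p['color'][...,::-1].copy()
    if box: im=im[box[0]:box[1],box[2]:box[3]]
    cv2.imwrite('pics/'+f,cv2.resize(im,None,fx=s,fy=s,interpolation=2))
E
python3 - <<'E'
from h import *
ps={n:camera(n) for n in('scene','top')}
print(monitor.get_obs())
im=np.hstack([cv2.resize(ps[n]['color'],(400,300)) for n in ps])
import pickle; pickle.dump(ps,open('ps.pkl','wb'))
for n,p in ps.items():
    save(p,n+'0.png',s=1.4); c=cloud(p); print(n,p['cam_to_world'].round(3).tolist(),p['fx'],p['k1'])
    for q in('stand','carousel','lever','lever_post','hook_bar','caddy_centre','caddy_hook','pepper','salt_shaker','dip_cup'):
        for r in regions_of(p,q)[:4]:
            m=r['region']&(p['range_z']>0)
            print(n,q,round(r['p'],2),np.round(r['centre']),m.sum(),np.median(c[m],0).round(3) if m.any() else '', c[m].max(0).round(3) if m.any() else '')
E
```

```text
pics
{'clock': 0.1, 'joint_pos': array([ 1.0783687 ,  0.33282245, -0.06470498,  1.46085292,  0.02161085,
        1.34991162, -0.08847389]), 'joint_velocities': array([-0.00098248, -0.00160609, -0.00032276, -0.00151852,  0.00103543,
       -0.00076449, -0.0022429 ]), 'tau': array([ 1.83835633e-03, -6.26745701e+01,  4.94346872e-02, -3.92433035e+01,
        1.62489427e-02,  7.01565034e-03,  2.40394644e-05]), 'position': array([ 0.28277675, -0.55693669,  0.19308905]), 'ee_rot': array([-0.68755123, -0.16504382,  0.68781121, -0.16416326]), 'ft_force': array([-0.32728869, -0.22904745,  0.15694531]), 'torque': array([-0.01731955, -0.00143502,  0.00710429]), 'grip_width': 1.0021503414935895}
scene [[-0.483, 0.414, -0.772, -0.456], [-0.875, -0.206, 0.437, 0.57], [0.022, 0.887, 0.462, 0.663], [0.0, 0.0, 0.0, 1.0]] 385.92159187081353 -0.07740979436910635
scene stand 0.66 [196. 204.] 6616 [0.501 0.267 0.178] [2.288 0.402 0.268]
scene carousel 0.91 [192. 205.] 5909 [0.508 0.268 0.188] [2.29  0.402 0.268]
scene lever 0.55 [235. 242.] 201 [0.505 0.153 0.027] [0.585 0.2   0.063]
scene lever_post 0.62
[... 1326 characters left out ...]
ver_post 0.5 [209. 264.] 179 [0.51  0.164 0.026] [0.556 0.206 0.066]
top hook_bar 0.84 [172. 233.] 6386 [0.507 0.255 0.207] [1.821 0.728 0.269]
top hook_bar 0.57 [244. 317.] 379 [0.4   0.007 0.015] [0.439 0.041 0.038]
top caddy_centre 0.73 [300. 189.] 1331 [0.19  0.352 0.08 ] [0.303 0.425 0.142]
top caddy_centre 0.62 [222. 338.] 526 [ 0.447 -0.053  0.057] [ 0.559 -0.019  0.109]
top caddy_hook 0.78 [298. 190.] 1306 [0.188 0.352 0.08 ] [0.308 0.42  0.142]
top caddy_hook 0.62 [220. 336.] 497 [ 0.444 -0.054  0.06 ] [ 0.545 -0.019  0.107]
top pepper 0.96 [183. 334.] 420 [ 0.591 -0.046  0.067] [ 1.399 -0.021  0.103]
top salt_shaker 0.64 [189. 364.] 283 [ 0.587 -0.149  0.05 ] [ 1.364 -0.131  0.091]
```

View pics/scene0.png

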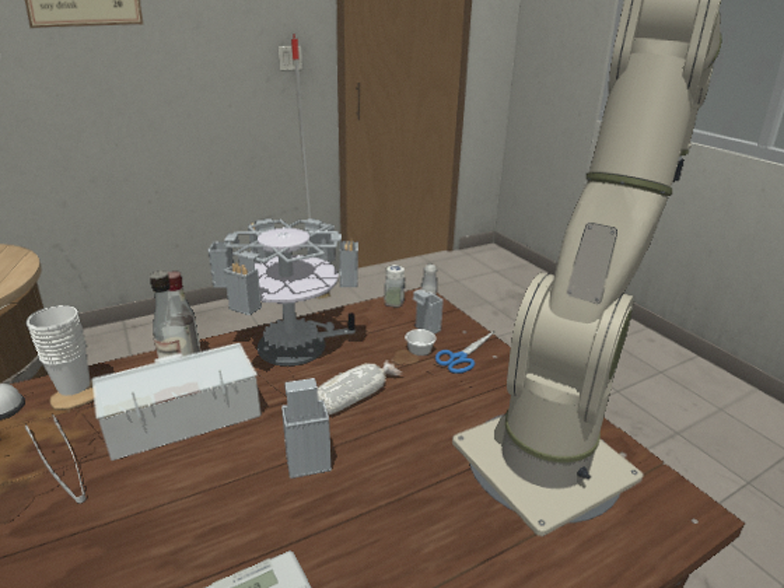

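View pics/top0.png

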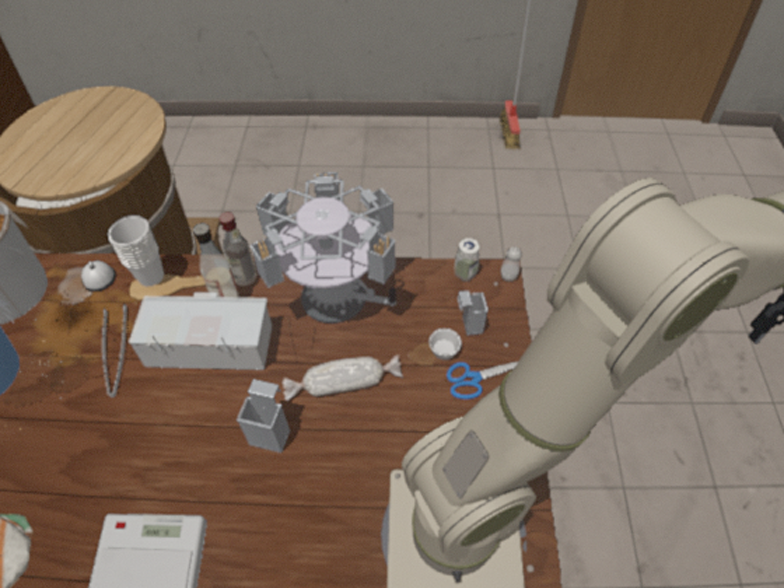

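The scene shows two loose caddies: a large one (scene px ~(219,306)) and a small one beside the dip cup (scene px ~(306,221), top px ~(338,222)). The small one is the caddy I want, since its hook top is at 0.105 m, against 0.14 m for the large one. The lever points roughly to world -y, and the empty bar faces about -x.

```bash
python3 - <<'E'
from h import *
import pickle; from scipy.optimize import least_squares
ps=pickle.load(open('ps.pkl','rb'))
for n,p in ps.items():
    c=cloud(p); ok=p['range_z']>0
    P=c[ok]; near=np.hypot(P[:,0]-.51,P[:,1]-.27)<.2; Q=P[near]
    h,e=np.histogram(Q[:,2],np.arange(0,.28,.004)); print(n,[(round(e[i],3),h[i]) for i in range(len(h)) if h[i]>40])
    # disc edge
    d=Q[(Q[:,2]>.160)&(Q[:,2]<.184)]; d=d[np.hypot(d[:,0]-.51,d[:,1]-.27)<.125]
    print('disc',len(d),d.min(0).round(3),d.max(0).round(3))
    def disc_fit(d,R,c0):
        # hull fit robust
        hu=cv2.convexHull(d[:,:2].astype(np.float32))[:,0]
        f=least_squares(lambda x:np.hypot(*(hu-x).T)-R,c0,loss='soft_l1',f_scale=.002); r=np.hypot(*(hu-f.x).T)
        return f.x.round(4),r.min().round(3),r.max().round(3),len(hu)
    print('fit disc',disc_fit(d,.108,[.51,.27]))
    t=Q[(Q[:,2]>.25)&(Q[:,2]<.29)]; t=t[np.hypot(t[:,0]-.51,t[:,1]-.27)<.05]
    print('top hub',len(t),(t.min(0)+t.max(0))/2,t.max(0)-t.min(0))
    w=Q[(Q[:,2]>.006)&(Q[:,2]<.017)]; w=w[np.hypot(w[:,0]-.51,w[:,1]-.27)<.09]
    print('base',len(w), disc_fit(w,.075,[.51,.27]) if len(w)>20 else '')
    for z0,z1 in((.058,.072),(.035,.058),(.015,.03)):
        l=Q[(Q[:,2]>z0)&(Q[:,2]<z1)&(Q[:,1]<.2)]; print('lever z',z0,len(l),l.mean(0).round(4) if len(l) else '',l.min(0).round(3),l.max(0).round(3))
    # small caddy
    s=P[(abs(P[:,0]-.45)<.06)&(abs(P[:,1]+.05)<.05)&(P[:,2]>.012)&(P[:,2]<.13)]
    s=s[np.hypot(s[:,0]-.395,s[:,1]-.006)>.037]
    for z0,z1 in((.095,.112),(.075,.09)):
        q=s[(s[:,2]>z0)&(s[:,2]<z1)]; r=cv2.minAreaRect(q[:,:2].astype(np.float32)*1000); print('caddy',z0,len(q),r,np.median(q[:,2]).round(3))
save(ps['top'],'crop1.png',(110,260,165,380),3.6)
E
```

```text
scene [(np.float64(0.0), np.int64(312)), (np.float64(0.004), np.int64(84)), (np.float64(0.008), np.int64(324)), (np.float64(0.012), np.int64(181)), (np.float64(0.02), np.int64(51)), (np.float64(0.032), np.int64(65)), (np.float64(0.036), np.int64(107)), (np.float64(0.04), np.int64(294)), (np.float64(0.044), np.int64(209)), (np.float64(0.048), np.int64(46)), (np.float64(0.088), np.int64(182)), (np.float64(0.092), np.int64(227)), (np.float64(0.16), np.int64(54)), (np.float64(0.164), np.int64(68)), (np.float64(0.168), np.int64(132)), (np.float64(0.172), np.int64(370)), (np.float64(0.176), np.int64(1179)), (np.float64(0.18), np.int64(105)), (np.float64(0.184), np.int64(104)), (np.float64(0.188), np.int64(108)), (np.float64(0.192), np.int64(95)), (np.float64(0.196), np.int64(96)), (np.float64(0.2), np.int64(83)), (np.float64(0.204), np.int64(84)), (np.float64(0.208), np.int64(96)), (np.float64(0.212), np.int64(96)), (np.float64(0.216), np.int64(104)), (np.float64(0.22), np.int64(115)), (np.float64(0.224), np.int64(127)), (np.float64(0.228), np.int64(126)), (np.float64(0.232), np.int64(110)
[... 2631 characters left out ...]
2647]), np.float64(0.104), np.float64(0.139), 14)
top hub 668 [0.51247931 0.2691127  0.25963881] [0.09264622 0.09583942 0.01923549]
base 531 (array([0.5294, 0.2575]), np.float64(0.067), np.float64(0.077), 25)
lever z 0.058 21 [0.5025 0.1218 0.0628] [0.496 0.114 0.058] [0.512 0.13  0.067]
lever z 0.035 101 [0.4607 0.1664 0.0445] [0.324 0.114 0.035] [0.549 0.2   0.058]
lever z 0.015 125 [0.51   0.1612 0.0232] [0.493 0.115 0.015] [0.557 0.2   0.03 ]
caddy 0.095 78 ((452.9015808105469, -32.02561950683594), (37.730594635009766, 20.600160598754883), 10.632658958435059) 0.103
caddy 0.075 91 ((455.87030029296875, -48.166709899902344), (54.15553665161133, 56.700103759765625), 6.921954154968262) 0.082
```

View pics/crop1.png

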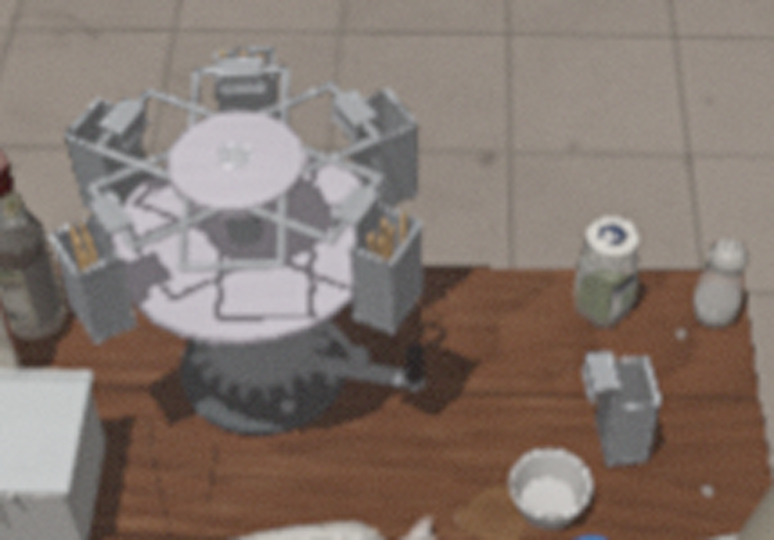

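>>> step_arm(
  increments=[
    [0.085, 0.015, 0.036, 0.01, 0],
    [0.085, 0.015, 0.036, 0.01, 0],
    [0.085, 0.015, 0.036, 0.01, 0],
    [0.085, 0.015, 0.036, 0.01, 0],
    [0.085, 0.015, 0.036, 0.01, 0],
    [0.085, 0.015, 0.036, 0.005, 0],
    [0.085, 0.015, 0.036, 0.005, 0],
    [0.085, 0.015, 0.036, 0, 0],
    [0.085, 0.015, 0.036, 0, 0],
    [0.085, 0.015, 0.036, 0, 0],
    [0.085, 0.01, 0.03, 0, 0],
    [0.085, 0.01, 0.03, 0, 0],
  ],
)

```text
clock: 2.1
position: [0.4534, -0.1353, 0.2541]
ee_rot: [0.688, 0.165, -0.687, 0.165]
ft_force: [0.9, 0.0, 0.2]
grip_width: 0.994
```

```bash
python3 - <<'E'
from h import *
import pickle
o=monitor.get_obs(); print(o['clock'],o['position'],o['joint_pos'].round(3),o['ee_rot'])
ps={n:camera(n) for n in('scene','top','wrist')}; pickle.dump(ps,open('ps2.pkl','wb'))
im=np.hstack([cv2.resize(ps[n]['color'][...,::-1],(400,300)) for n in ('scene','wrist')]); cv2.imwrite('pics/m2.png',im)
T=o['position']
for n in('scene','top'):
    c=cloud(ps[n]); ok=(ps[n]['range_z']>0); P=c[ok]; r=np.hypot(P[:,0]-T[0],P[:,1]-T[1])
    for z in np.arange(T[2]-.02,T[2]+.4,.02):
        m=(P[:,2]>z)&(P[:,2]<z+.02)&(r<.15)
        if m.sum()>8: print(n,'h above tcp',round(z-T[2],3),m.sum(),'rmax',np.percentile(r[m],[10,50,90,98]).round(3),'x',(P[m,0].min()-T[0]).round(3),(P[m,0].max()-T[0]).round(3),'y',(P[m,1].min()-T[1]).round(3),(P[m,1].max()-T[1]).round(3))
print(ps['wrist']['cam_to_world'].round(3).tolist())
p0=pickle.load(open('ps.pkl','rb'))['top']
for uv in((229.4,183.9),):
    a,d=ray(p0,*uv); X=a+d*(.257-a[2])/d[2]; print('bar',X, np.hypot(X[0]-.526,X[1]-.26),np.degrees(np.arctan2(X[1]-.26,X[0]-.526)))
E
```

```text
2.1 [ 0.45339927 -0.13529589  0.25413751] [ 0.641 -0.011 -0.44   1.728 -0.004  1.422 -0.898] [ 0.68780036  0.1646548  -0.68743059  0.16510192]
scene h above tcp 0.04 42 rmax [0.039 0.044 0.052 0.055] x -0.032 0.029 y -0.044 0.052
scene h above tcp 0.06 94 rmax [0.039 0.048 0.058 0.06 ] x -0.033 0.03 y -0.048 0.056
scene h above tcp 0.08 109 rmax [0.041 0.049 0.073 0.077] x -0.045 0.03 y -0.063 0.073
scene h above tcp 0.1 163 rmax [0.026 0.05  0.076 0.078] x -0.046 0.022 y -0.066 0.074
scene h above tcp 0.12 188 rmax [0.022 0.055 0.073 0.075] x -0.043 0.025 y -0.068 0.071
scene h above tcp 0.14 178 rmax [0.014 0.04  0.07  0.072] x -0.042 0.021 y -0.062 0.069
scene h above tcp 0.16 149 rmax [0.036 0.038 0.041 0.042] x -0.04 0.016 y -0.02 0.04
scene h above tcp 0.18 191 rmax [0.036 0.038 0.04  0.042] x -0.04 0.021 y -0.027 0.041
scene h above tcp 0.2 193 rmax [0.031 0.036 0.04  0.041] x -0.041 0.025 y -0.029 0.04
scene h above tcp 0.22 186 rmax [0.038 0.042 0.045 0.047] x -0.047 0.016 y -0.029 0.048
scene h above tcp 0.24 224 rmax [0.04  0.042 0.045 0.046] x -0.046 0.023 y -0.031 0.047

[... 1105 characters left out ...]
.042
top h above tcp 0.22 14 rmax [0.047 0.048 0.048 0.049] x -0.011 0.01 y 0.046 0.049
top h above tcp 0.24 19 rmax [0.046 0.047 0.048 0.049] x -0.011 0.017 y 0.044 0.049
top h above tcp 0.26 9 rmax [0.046 0.046 0.047 0.049] x -0.003 0.028 y 0.041 0.046
top h above tcp 0.34 16 rmax [0.057 0.061 0.09  0.093] x -0.069 0.019 y 0.052 0.066
top h above tcp 0.36 34 rmax [0.056 0.067 0.1   0.103] x -0.079 0.038 y 0.049 0.068
top h above tcp 0.38 37 rmax [0.059 0.066 0.108 0.128] x -0.113 0.035 y 0.05 0.075
[[0.461, 0.844, 0.275, 0.525], [-0.888, 0.438, 0.142, -0.096], [-0.001, -0.31, 0.951, 0.435], [0.0, 0.0, 0.0, 1.0]]
bar [0.42312621 0.24847822 0.257     ] 0.10351699008343274 -173.60955096500422
```

View pics/m2.png

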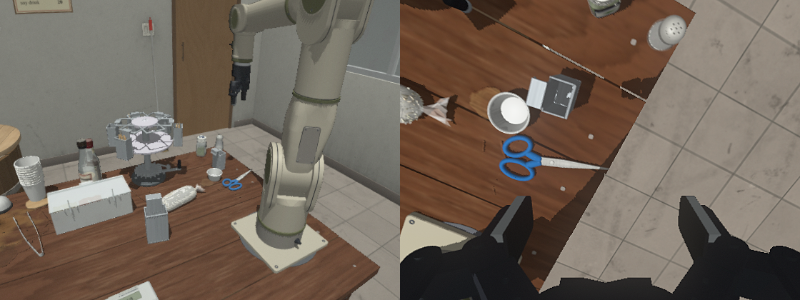

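```bash
python3 - <<'E'
from h import *
import pickle
from scipy.spatial.transform import Rotation as Ro
ps=pickle.load(open('ps2.pkl','rb')); o=monitor.get_obs(); T=o['position']; R=Ro.from_quat(o['ee_rot']).as_matrix()
print('jaw',R[:,1],'zt',R[:,2])
L=[]
for n in('scene','top'):
    p=ps[n]; P=cloud(p)[p['range_z']>0]; q=(P-T)@R; L.append(q[np.hypot(q[:,1],q[:,2])<.12])
q=np.vstack(L); h=-q[:,0]
for a in np.arange(.0,.35,.01):
    m=(h>a)&(h<a+.01)
    if m.sum()>5: print(round(a,2),m.sum(),'jaw',np.percentile(q[m,1],[1,99]).round(3),'z',np.percentile(q[m,2],[1,99]).round(3),'r',np.percentile(np.hypot(q[m,1],q[m,2]),98).round(3))
c=ps['wrist']['cam_to_world'][:3,3]; print('cam tool',(c-T)@R)
E
```

```text
jaw [ 4.56938546e-01 -8.89498100e-01  5.43755657e-04] zt [-8.89497988e-01 -4.56938801e-01 -5.10486093e-04]
0.05 39 jaw [-0.055  0.044] z [-0.01   0.011] r 0.055
0.06 44 jaw [-0.058  0.045] z [-0.01   0.012] r 0.058
0.07 56 jaw [-0.061  0.047] z [-0.01   0.011] r 0.061
0.08 57 jaw [-0.062  0.048] z [-0.012  0.011] r 0.062
0.09 70 jaw [-0.077  0.065] z [-0.014  0.014] r 0.077
0.1 129 jaw [-0.079  0.067] z [-0.013  0.015] r 0.079
0.11 108 jaw [-0.078  0.063] z [-0.015  0.018] r 0.078
0.12 132 jaw [-0.076  0.069] z [-0.013  0.019] r 0.076
0.13 124 jaw [-0.075  0.067] z [-0.013  0.02 ] r 0.075
0.14 156 jaw [-0.074  0.062] z [-0.014  0.019] r 0.074
0.15 123 jaw [-0.073  0.052] z [-0.014  0.013] r 0.073
0.16 62 jaw [-0.042  0.   ] z [-0.024  0.037] r 0.042
0.17 97 jaw [-0.041  0.002] z [-0.03   0.038] r 0.042
0.18 107 jaw [-0.04  0.01] z [-0.033  0.038] r 0.041
0.19 97 jaw [-0.042  0.005] z [-0.027  0.038] r 0.043
0.2 97 jaw [-0.041  0.002] z [-0.027  0.038] r 0.042
0.21 101 jaw [-0.038  0.012] z [-0.032  0.036] r 0.039
0.22 78 jaw [-0.045  0.004] z [-0.032  0.043] r 0.047
0.23 122 jaw [-0.045  0.009] z [-0.031  0.043] r 0.048
0.24 132 jaw [-0.046  0.009] z [-0.034  0.043] r 0.048
0.25 111 jaw [-0.045  0.011] z [-0.033  0.042] r 0.046
0.26 115 jaw [-0.044  0.009] z [-0.034  0.042] r 0.046
0.27 121 jaw [-0.045  0.004] z [-0.039  0.041] r 0.046
0.28 128 jaw [-0.043  0.007] z [-0.051  0.039] r 0.052
0.29 114 jaw [-0.044  0.004] z [-0.04  0.04] r 0.046
0.3 109 jaw [-0.043  0.008] z [-0.029  0.04 ] r 0.045
0.31 112 jaw [-0.044  0.005] z [-0.031  0.04 ] r 0.044
0.32 115 jaw [-0.044  0.005] z [-0.029  0.042] r 0.047
0.33 141 jaw [-0.061  0.016] z [-0.043  0.055] r 0.059
0.34 149 jaw [-0.079 -0.   ] z [-0.053  0.087] r 0.097
cam tool [-0.18060432 -0.00223709 -0.08132339]
```

>>> step_arm(
  increments=[
    [0.085, 0.0042, 0.0234, 0, 0.115],
    [0.085, 0.0042, 0.0234, 0, 0.115],
    [0.085, 0.0042, 0.0234, 0, 0.115],
    [0.085, 0.0042, 0.0234, 0, 0.115],
    [0.085, 0.0042, 0.0234, 0, 0.115],
    [0.085, 0.0042, 0.0234, 0, 0.115],
    [0.085, 0.0042, 0.0234, 0, 0.115],
    [0.085, 0.0042, 0.0234, 0, 0.115],
    [0.085, 0, 0, 0, 0],
    [0.085, 0, 0, 0, 0],
  ],
)

```text
clock: 3.08
position: [0.4867, 0.0498, 0.2538]
ee_rot: [-0.543, -0.453, 0.543, -0.453]
ft_force: [-0.3, -0.6, -0.1]
grip_width: 0.994
```

```bash
cat >> h.py <<'E'
AX=np.array([.526,.260]); FR=-87.5
def st():
    o=monitor.get_obs(); q=o['ee_rot']; from scipy.spatial.transform import Rotation as R_
    j=R_.from_quat(q).as_matrix()[:,1]; d=o['position'][:2]-AX
    print('t',round(o['clock'],2),'pos',o['position'].round(4),'jaw az',np.degrees(np.arctan2(j[1],j[0])).round(1),'F',o['ft_force'].round(1),'grip',round(o['grip_width'],3),'R,az',np.hypot(*d).round(4),np.degrees(np.arctan2(d[1],d[0])).round(2))
    return o
E
python3 - <<'E'
from h import *
st(); p=camera('wrist'); c=cloud(p); ok=p['range_z']>0; P=c[ok]
save(p,'w3.png',s=1.2)
for q in('lever_post','caddy_centre','caddy_hook','dip_cup','pepper'):
    for r in regions_of(p,q)[:2]:
        m=r['region']&ok; print(q,round(r['p'],2),np.round(r['centre']),np.median(c[m],0).round(3),c[m].max(0).round(3))
# refine post top, disc edge, hook bar
t=P[(P[:,2]>.056)&(P[:,2]<.07)&(np.hypot(P[:,0]-.502,P[:,1]-.122)<.02)]
print('post',len(t),(t.min(0)+t.max(0))/2 if len(t) else '')
s=P[(abs(P[:,0]-.45)<.06)&(abs(P[:,1]+.05)<.05)&(P[:,2]>.012)&(P[:,2]<.13)]
for z0,z1 in((.095,.112),(.075,.09)):
    q=s[(s[:,2]>z0)&(s[:,2]<z1)]
    if len(q)>10: print('caddy',z0,len(q),cv2.minAreaRect(q[:,:2].astype(np.float32)*1000),np.median(q[:,2]).round(3))
hc=P[(np.hypot(P[:,0]-.526,P[:,1]-.26)<.16)&(P[:,2]>.12)]
print('hung min z',np.percentile(hc[:,2],[.5,2,5]).round(4), 'rmax',np.percentile(np.hypot(hc[:,0]-.526,hc[:,1]-.26),[98,99.5]).round(4))
E
```

```text
t 3.08 pos [0.4867 0.0498 0.2538] jaw az -10.4 F [-0.3 -0.6 -0.1] grip 0.994 R,az 0.2139 -100.6
lever_post 0.62 [ 33. 295.] [0.511 0.15  0.217] [1.267 0.239 0.266]
lever_post 0.57 [ 76. 289.] [0.506 0.141 0.024] [0.516 0.166 0.066]
caddy_centre 0.77 [259. 279.] [ 0.459 -0.04   0.076] [ 0.484 -0.017  0.106]
caddy_centre 0.55 [290. 385.] [ 0.583 -0.137  0.023] [0.593 0.044 0.306]
caddy_hook 0.92 [258. 276.] [ 0.46  -0.04   0.076] [ 0.484 -0.017  0.106]
dip_cup 0.83 [213. 215.] [0.384 0.003 0.012] [0.422 0.041 0.036]
pepper 0.69 [231. 403.] [ 0.599 -0.037  0.091] [ 0.918 -0.02   0.1  ]
pepper 0.48 [258. 280.] [ 0.459 -0.04   0.076] [ 0.484 -0.017  0.106]
post 202 [0.50311273 0.12227787 0.06283376]
caddy 0.095 714 ((453.2395935058594, -31.474899291992188), (35.98603820800781, 20.575729370117188), 9.27173137664795) 0.103
caddy 0.075 603 ((455.7316589355469, -47.264095306396484), (49.86853790283203, 57.316104888916016), 9.02568531036377) 0.082
hung min z [0.1613 0.162  0.1625] rmax [0.1513 0.1526]
```

View pics/w3.png

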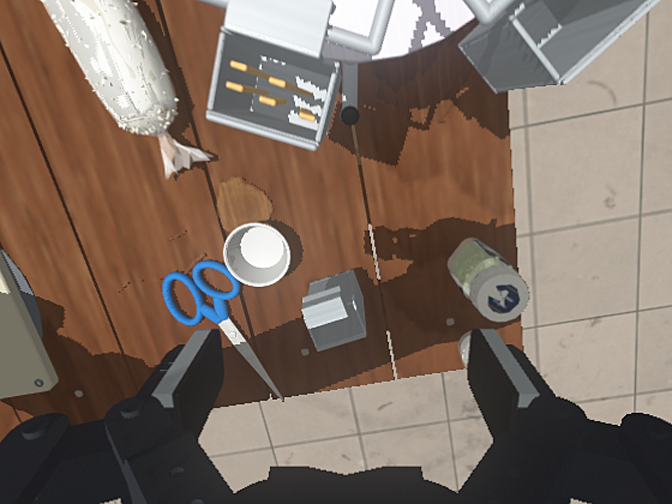

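The wrist view shows the post at px (350,115). The hung caddy just CW of it is at (270,85), as predicted, and the small loose caddy is at (335,310). Its 50 x 57 mm footprint and 103 mm hook height match the description. I'll enter low, beside the post.

>>> step_arm(
  increments=[
    [0.085, 0, 0.001, -0.04, 0],
    [0.085, 0, 0.001, -0.04, 0],
    [0.085, 0, 0, -0.04, 0],
    [0.085, 0, 0, -0.04, 0],
    [0.085, 0, 0, -0.04, 0],
    [0.085, 0, 0, -0.036, 0],
    [0.085, 0, 0, -0.014, 0],
    [0.085, 0, 0, -0.006, 0],
    [0.085, 0, 0, 0, 0],
  ],
)

```text
clock: 4.13
position: [0.4858, 0.0515, -0.0031]
ee_rot: [-0.543, -0.453, 0.544, -0.452]
ft_force: [-0.1, 0.2, 0.9]
grip_width: 0.998
```

```bash
cat >> h.py <<'E'
AX=np.array([.526,.2595]); REST=-99.4
def goal(lever,R,t,phi,off=0):
    "hand pose for lever angle (rad): R,t mm in lever frame; off mm backwards along contact normal"
    a=np.radians(REST)+lever; e=np.array([np.cos(a),np.sin(a)]); g=np.array([-e[1],e[0]]); f=np.radians(phi)
    n=np.array([-np.sin(f),np.cos(f)])*-off
    return AX+(R+n[0])/1e3*e+(t+n[1])/1e3*g, np.degrees(a)+phi
def con(phi,s): f=np.radians(phi); return 138+19*np.sin(f)+s*np.cos(f), -19*np.cos(f)+s*np.sin(f)
E
python3 - <<'E'
from h import *
o=st()
R,t=con(43,54); print(R,t)
for l,off in((0,30),(0,5),(0,0),(.11,0),(.22,0),(.33,0),(.44,0),(.44,-3)): p,a=goal(l,R,t,43,off); print(l,off,p.round(4),round(a,1))
E
```

```text
t 4.13 pos [ 0.4858  0.0515 -0.0031] jaw az -10.4 F [-0.1  0.2  0.9] grip 0.998 R,az 0.2118 -100.93
190.45106872862266 22.932191112610678
0 30 [0.4925 0.0513] -56.4
0 5 [0.5134 0.0651] -56.4
0 0 [0.5175 0.0679] -56.4
0.11 0 [0.5386 0.0681] -50.1
0.22 0 [0.5595 0.0706] -43.8
0.33 0 [0.5801 0.0755] -37.5
0.44 0 [0.6    0.0825] -31.2
0.44 -3 [0.6015 0.0851] -31.2
```

>>> step_arm(
  increments=[
    [0.085, 0.001, 0, 0, -0.115],
    [0.085, 0.001, 0, 0, -0.115],
    [0.085, 0.001, 0, 0, -0.115],
    [0.085, 0.001, 0, 0, -0.115],
    [0.085, 0.001, 0, 0, -0.115],
    [0.085, 0.001, 0, 0, -0.115],
    [0.085, 0.001, 0, 0, -0.115],
    [0.085, 0.007, 0.0045, 0, 0],
    [0.085, 0.007, 0.0045, 0, 0],
    [0.085, 0.005, 0.0035, 0, 0],
    [0.085, 0, 0, 0, 0],
  ],
)

```text
clock: 5.05
position: [0.5142, 0.0658, -0.0015]
ee_rot: [0.677, 0.205, -0.676, 0.205]
ft_force: [0.1, -0.9, -0.5]
grip_width: 0.988
```

```bash
python3 - <<'E'
from h import *
o=st(); p=camera('wrist'); save(p,'w4.png')
E
```

```text
t 5.05 pos [ 0.5142  0.0658 -0.0015] jaw az -56.3 F [ 0.1 -0.9 -0.5] grip 0.988 R,az 0.1941 -93.48
```

View pics/w4.png

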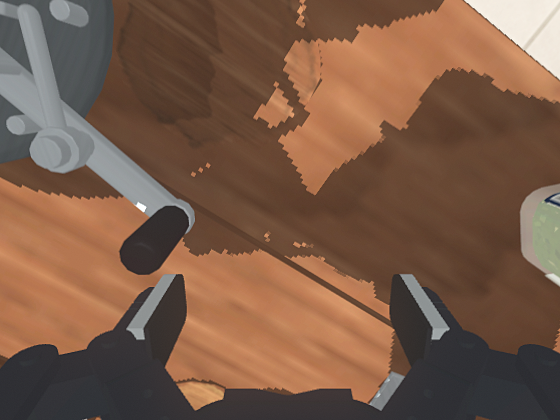

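The view shows the post, base at (188,215) and top at (140,260), right in front of the left finger. Starting the first stroke.

>>> step_arm(
  increments=[
    [0.085, 0.0033, 0.0021, -0.002, 0],
    [0.085, 0.007, 0.0001, 0, 0.037],
    [0.085, 0.007, 0.0001, 0, 0.037],
    [0.085, 0.007, 0, 0, 0.037],
    [0.085, 0.007, 0.0008, 0, 0.037],
    [0.085, 0.007, 0.0008, 0, 0.037],
    [0.085, 0.007, 0.0008, 0, 0.037],
    [0.085, 0, 0, 0, 0],
  ],
  force=80,
)

```text
clock: 5.77
position: [0.5587, 0.0691, -0.0044]
ee_rot: [0.65, 0.278, -0.65, 0.278]
ft_force: [0.2, -0.2, -1.1]
grip_width: 0.992
```

```bash
python3 - <<'E'
from h import *
o=st()
E
```

```text
t 5.77 pos [ 0.5587  0.0691 -0.0044] jaw az -43.7 F [ 0.2 -0.2 -1.1] grip 0.992 R,az 0.1932 -80.25
```

```bash
cat >> h.py <<'E'
def post(n='wrist',pic=None):
    p=pic or camera(n); c=cloud(p); ok=p['range_z']>0; P=c[ok]; col=p['color'][ok].max(1)
    d=P[:,:2]-AX; r=np.hypot(*d.T); az=np.degrees(np.arctan2(d[:,1],d[:,0]))
    m=(P[:,2]>.055)&(P[:,2]<.067)&(abs(r-.138)<.012)&(az>-110)&(az<-62)&(col<90)
    if m.sum()>5: print(n,'post n',m.sum(),'r',np.median(r[m]).round(4),'lever',np.radians(np.median(az[m])-REST).round(3),'xy',P[m].mean(0).round(4))
    else: print(n,'no post',m.sum())
    return p
E
python3 - <<'E'
from h import *
p=post('wrist'); save(p,'w5.png'); post('top'); post('scene')
E
```

```text
wrist post n 1845 r 0.139 lever 0.031 xy [0.508  0.1215 0.0615]
top post n 26 r 0.1402 lever -0.006 xy [0.5035 0.1214 0.0611]
scene post n 28 r 0.1394 lever -0.029 xy [0.5049 0.1213 0.0608]
```

View pics/w5.png

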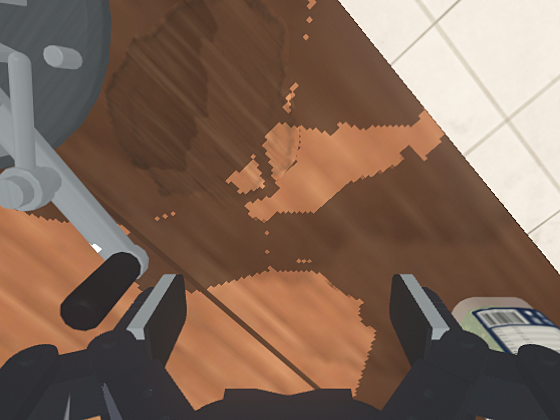

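```bash
python3 - <<'E'
from h import *
from scipy.spatial.transform import Rotation as Ro
o=st(); R=Ro.from_quat(o['ee_rot']).as_matrix(); p=camera('wrist'); c=cloud(p); q=(c[p['range_z']>0]-o['position'])@R
print('post in tool', (np.array([.5031,.1223,.063])-o['position'])@R)
h=-q[:,0]
for a in np.arange(0,.10,.006):
    for sg in(1,-1):
        m=(h>a)&(h<a+.006)&(sg*q[:,1]>.02)&(sg*q[:,1]<.085)&(abs(q[:,2])<.02)
        if m.sum()>10: print(round(a,3),sg,m.sum(),'jaw',np.percentile(q[m,1],[2,98]).round(3),'z',np.percentile(q[m,2],[2,98]).round(3))
E
```

```text
t 5.92 pos [ 0.5573  0.069  -0.0045] jaw az -43.8 F [-0.3 -0.4 -0.4] grip 0.993 R,az 0.193 -80.66
post in tool [-0.0674205  -0.07605036 -0.00084122]
0.0 1 8078 jaw [0.021 0.084] z [-0.019  0.019]
0.0 -1 7296 jaw [-0.082 -0.021] z [-0.019  0.019]
0.018 -1 144 jaw [-0.08  -0.067] z [-0.02   0.002]
0.024 -1 923 jaw [-0.085 -0.067] z [-0.02   0.003]
0.03 -1 276 jaw [-0.08  -0.068] z [-0.009  0.002]
0.036 -1 310 jaw [-0.08  -0.068] z [-0.009  0.002]
0.042 -1 356 jaw [-0.08  -0.068] z [-0.009  0.002]
0.048 1 111 jaw [0.042 0.046] z [-0.01  0.01]
0.048 -1 470 jaw [-0.079 -0.042] z [-0.009  0.009]
0.054 1 402 jaw [0.042 0.054] z [-0.011  0.011]
0.054 -1 822 jaw [-0.079 -0.042] z [-0.011  0.009]
0.06 1 523 jaw [0.042 0.056] z [-0.011  0.01 ]
0.06 -1 1070 jaw [-0.079 -0.042] z [-0.011  0.01 ]
0.066 1 594 jaw [0.042 0.056] z [-0.011  0.01 ]
0.066 -1 1696 jaw [-0.081 -0.042] z [-0.011  0.009]
0.072 1 718 jaw [0.042 0.056] z [-0.011  0.011]
0.072 -1 681 jaw [-0.056 -0.042] z [-0.011  0.011]
0.078 1 742 jaw [0.042 0.056] z [-0.011  0.009]
0.078 -1 741 jaw [-0.056 -0.042] z [-0.011  0.01 ]
0.084 1 718 jaw [0.042 0.049] z [-0.011  0.001]
0.084 -1 765 jaw [-0.049 -0.042] z [-0.011  0.002]
0.09 1 589 jaw [0.044 0.065] z [-0.013 -0.006]
0.09 -1 564 jaw [-0.065 -0.043] z [-0.013 -0.006]
0.096 1 2010 jaw [0.04  0.072] z [-0.013  0.006]
0.096 -1 1968 jaw [-0.072 -0.04 ] z [-0.013  0.003]
```

The finger passed outside the post without catching it: lever still at rest, and the open fingertips are higher and shorter than I assumed (tip about 49 mm behind the TCP). I'll go lower and deeper, and check the carousel angle.

```bash
cat >> h.py <<'E'
def car(n='top'):
    p=camera(n); P=cloud(p)[p['range_z']>0]; d=P[:,:2]-AX; r=np.hypot(*d.T); az=np.degrees(np.arctan2(d[:,1],d[:,0]))
    # six-fold phase of caddies: outer points; phase from r 0.118..0.150, z .18-.245
    m=(r>.120)&(r<.156)&(P[:,2]>.17)&(P[:,2]<.245)
    # template: count inside 6 caddy boxes vs angle
    best=[]
    for c in np.arange(-100,10,.5):
        s=[]
        for k in range(6):
            b=np.radians(REST+12.6+c+60*k); x=d[m]@[np.cos(b),np.sin(b)]; y=d[m]@[-np.sin(b),np.cos(b)]
            s.append(((x>.110)&(x<.151)&(abs(y)<.0265)).sum())
        best.append((sum(s[1:])-2*s[0],c))
    best.sort(reverse=True); top=[b[1] for b in best if b[0]>.985*best[0][0]]
    print(n,'carousel deg',np.mean(top).round(1),'rad',np.radians(np.mean(top)).round(3),best[0],m.sum()); return p
E
python3 - <<'E'
from h import *
car(); car('scene')
R,t=con(60,50); print(R,t)
for l,f,s,off in((0,60,50,30),(0,60,50,5),(0,60,50,0),(.11,55,50,0),(.22,48,50,0),(.33,35,50,0),(.44,30,50,0),(.44,30,50,-3)):
    p,a=goal(l,*con(f,s),f,off); print(l,f,off,p.round(4),round(a,1))
st()
E
```

```text
top carousel deg -89.2 rad -1.558 (np.int64(1195), np.float64(-89.5)) 1310
scene carousel deg -89.8 rad -1.566 (np.int64(1305), np.float64(-89.5)) 1404
179.45448267190434 33.80127018922193
0 60 30 [0.511  0.0538] -39.4
0 60 5 [0.5269 0.0731] -39.4
0 60 0 [0.53   0.0769] -39.4
0.11 55 0 [0.5462 0.0759] -38.1
0.22 48 0 [0.5608 0.0756] -38.8
0.33 35 0 [0.5703 0.0744] -45.5
0.44 30 0 [0.5862 0.0782] -44.2
0.44 30 -3 [0.5883 0.0804] -44.2
t 6.07 pos [ 0.5575  0.069  -0.0042] jaw az -43.8 F [-0.1 -0.1  1.2] grip 0.994 R,az 0.1931 -80.61
```

>>> step_arm(
  increments=[
    [0.085, 0, -0.0045, 0, 0.12],
    [0.085, 0, -0.0045, 0, 0.12],
    [0.085, 0, -0.0045, 0, 0.12],
    [0.085, 0, -0.0045, 0, 0.12],
    [0.085, 0, -0.0045, 0, 0.12],
    [0.085, -0.016, 0, 0, 0],
    [0.085, -0.016, 0, 0, 0],
    [0.085, -0.016, 0, -0.004, 0],
    [0.085, -0.016, 0, -0.004, 0],
    [0.085, 0, 0, -0.004, -0.1],
    [0.085, 0, 0, 0, -0.1],
    [0.085, 0, 0, 0, -0.1],
  ],
)

```text
clock: 7.07
position: [0.4933, 0.0463, -0.0162]
ee_rot: [-0.602, -0.37, 0.603, -0.37]
ft_force: [0.3, 0.4, -0.6]
grip_width: 0.996
```

>>> step_arm(
  increments=[
    [0.085, 0, 0, 0, -0.1],
    [0.085, 0, 0, 0, -0.12],
    [0.085, 0.01, 0.0073, 0, 0],
    [0.085, 0.01, 0.0073, 0, 0],
    [0.085, 0.008, 0.006, 0, 0],
    [0.085, 0, 0, 0, 0],
  ],
)

```text
clock: 7.57
position: [0.5231, 0.0687, -0.0158]
ee_rot: [0.639, 0.304, -0.638, 0.304]
ft_force: [-0.3, -0.5, -0.0]
grip_width: 0.991
```

```bash
python3 - <<'E'
from h import *
from scipy.spatial.transform import Rotation as Ro
o=st(); R=Ro.from_quat(o['ee_rot']).as_matrix(); print('post in tool', (np.array([.5031,.1223,.063])-o['position'])@R)
p=post(); save(p,'w6.png')
E
```

```text
t 7.57 pos [ 0.5231  0.0687 -0.0158] jaw az -39.1 F [-0.3 -0.5 -0. ] grip 0.991 R,az 0.1908 -90.88
post in tool [-0.07882275 -0.04925007 -0.02908248]
wrist post n 2142 r 0.1384 lever 0.02 xy [0.5057 0.1226 0.0619]
```

View pics/w6.png

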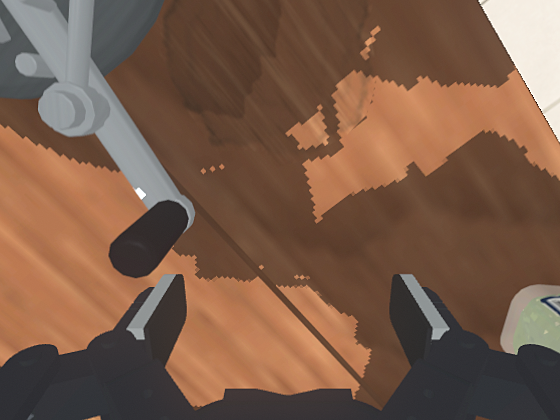

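The view shows the post (base (180,215), top (145,250)) dead ahead of the left finger, about 10 mm off. Pushing.

>>> step_arm(
  increments=[
    [0.085, 0.0035, 0.004, 0, 0],
    [0.085, 0.0035, 0.004, 0, 0],
    [0.085, 0.0055, -0.0003, 0, 0.01],
    [0.085, 0.0055, -0.0003, 0, 0.01],
    [0.085, 0.0052, -0.0003, 0, 0],
    [0.085, 0, 0, 0, 0],
  ],
)

```text
clock: 8.12
position: [0.5462, 0.0739, -0.0161]
ee_rot: [0.636, 0.309, -0.636, 0.31]
ft_force: [-0.1, -0.5, 0.1]
grip_width: 0.995
```

```bash
python3 - <<'E'
from h import *
o=st(); p=post(); cv2.imwrite('pics/w7.png',p['color'][...,::-1])
E
```

```text
t 8.12 pos [ 0.5462  0.0739 -0.0161] jaw az -38.1 F [-0.1 -0.5  0.1] grip 0.995 R,az 0.1867 -83.78
wrist post n 2275 r 0.1386 lever 0.029 xy [0.5063 0.1219 0.0615]
```

```bash
python3 - <<'E'
from h import *
from scipy.spatial.transform import Rotation as Ro
o=st(); R=Ro.from_quat(o['ee_rot']).as_matrix(); T=o['position']
for n in('wrist','scene','top'):
    p=camera(n); c=cloud(p); ok=p['range_z']>0; dark=p['color'].max(2)<100
    q=(c-T)@R; w=c
    m=ok&dark&(np.hypot(w[...,0]-T[0],w[...,1]-T[1])<.13)&(w[...,2]>.027)&(w[...,2]<.1)
    print(n,m.sum())
    for z in np.arange(.027,.10,.006):
        k=m&(w[...,2]>z)&(w[...,2]<z+.006)
        if k.sum()<4: continue
        # cluster jaw coordinate
        j=q[k]; hi,e=np.histogram(j[:,1],np.arange(-.12,.125,.01)); print(round(z,3),[(round(e[i],2),int(hi[i]),round(float(np.median(j[(j[:,1]>=e[i])&(j[:,1]<e[i+1]),2])),3)) for i in range(len(hi)) if hi[i]>2])
E
```

```text
t 8.17 pos [ 0.5456  0.074  -0.0162] jaw az -38.1 F [0.3 0.3 0.1] grip 0.999 R,az 0.1865 -83.98
wrist 30559
0.027 [(np.float64(-0.07), 92, -0.019), (np.float64(-0.06), 201, -0.016)]
0.033 [(np.float64(-0.08), 3, -0.103), (np.float64(-0.07), 118, -0.019), (np.float64(-0.06), 227, -0.016), (np.float64(-0.05), 151, -0.0), (np.float64(0.04), 162, 0.0)]
0.039 [(np.float64(-0.07), 123, -0.02), (np.float64(-0.06), 294, -0.016), (np.float64(-0.05), 274, -0.001), (np.float64(0.04), 291, -0.001), (np.float64(0.05), 38, -0.006)]
0.045 [(np.float64(-0.07), 150, -0.02), (np.float64(-0.06), 392, -0.014), (np.float64(-0.05), 336, -0.001), (np.float64(0.04), 323, -0.001), (np.float64(0.05), 105, -0.007)]
0.051 [(np.float64(-0.07), 168, -0.02), (np.float64(-0.06), 446, -0.014), (np.float64(-0.05), 356, -0.001), (np.float64(0.04), 386, -0.001), (np.float64(0.05), 106, -0.007)]
0.057 [(np.float64(-0.08), 3, -0.013), (np.float64(-0.07), 580, -0.017), (np.float64(-0.06), 705, -0.013), (np.float64(-0.05), 416, -0.001), (np.float64(0.04), 457, -0.001), (np.float64(0.05), 128, -0.007)]
0.063 [(np.float64(-0
[... 4484 characters left out ...]
, 3, 0.007), (np.float64(-0.05), 3, 0.01), (np.float64(0.04), 6, 0.007)]
0.069 [(np.float64(0.04), 6, 0.006)]
0.075 []
0.081 [(np.float64(-0.08), 4, 0.005), (np.float64(-0.07), 3, 0.011), (np.float64(-0.06), 4, 0.012), (np.float64(-0.05), 3, 0.011), (np.float64(0.04), 3, 0.012), (np.float64(0.05), 4, 0.009)]
0.087 [(np.float64(-0.08), 8, -0.001), (np.float64(-0.07), 8, 0.001), (np.float64(-0.05), 3, 0.01), (np.float64(0.05), 4, 0.01), (np.float64(0.06), 4, 0.005)]
0.093 [(np.float64(-0.08), 4, 0.003), (np.float64(-0.07), 7, -0.001), (np.float64(-0.05), 5, 0.011), (np.float64(-0.04), 5, 0.014), (np.float64(-0.03), 3, -0.002), (np.float64(0.06), 4, 0.013)]
0.099 [(np.float64(-0.04), 3, 0.013)]
```

```bash
cat >> h.py <<'E'
def con(phi,s): f=np.radians(phi); return 139+19*np.sin(f)+s*np.cos(f), -19*np.cos(f)+s*np.sin(f)
def path(L,z=None):
    o=monitor.get_obs(); 
    from scipy.spatial.transform import Rotation as R_
    j=R_.from_quat(o['ee_rot']).as_matrix()[:,1]; p0=o['position'][:2]; a0=np.degrees(np.arctan2(j[1],j[0]))
    for l,f,s,off in L:
        p,a=goal(l,*con(f,s),f,off); print((l,f,s,off),p.round(4),round(a,1),'d',(p-p0).round(4),'dyaw',np.radians((a-a0+90)%180-90).round(3)); p0,a0=p,a
E
python3 - <<'E'
from h import *
path([(0,60,45,8),(0,60,45,0),(.06,58,45,0),(.11,56,45,0),(.22,48,45,0),(.33,38,45,0),(.44,32,45,0),(.44,32,45,-3)])
E
```

```text
(0, 60, 45, 8) [0.5209 0.0729] -39.4 d [-0.0239 -0.0013] dyaw -0.023
(0, 60, 45, 0) [0.526  0.0791] -39.4 d [0.0051 0.0062] dyaw 0.0
(0.06, 58, 45, 0) [0.5354 0.0786] -38.0 d [ 0.0093 -0.0005] dyaw 0.025
(0.11, 56, 45, 0) [0.5429 0.0784] -37.1 d [ 0.0076 -0.0002] dyaw 0.015
(0.22, 48, 45, 0) [0.5569 0.0777] -38.8 d [ 0.014  -0.0007] dyaw -0.03
(0.33, 38, 45, 0) [0.5693 0.078 ] -42.5 d [0.0124 0.0003] dyaw -0.065
(0.44, 32, 45, 0) [0.5845 0.0815] -42.2 d [0.0151 0.0035] dyaw 0.005
(0.44, 32, 45, -3) [0.5865 0.0837] -42.2 d [0.002  0.0022] dyaw 0.0
```

>>> step_arm(
  increments=[
    [0.085, 0.004, -0.005, 0, 0],
    [0.085, -0.007, -0.0015, 0, 0],
    [0.085, -0.007, -0.0015, 0, 0],
    [0.085, -0.007, 0.0035, 0, 0],
    [0.085, -0.007, 0.0035, 0, 0],
    [0.085, 0, 0, 0, 0],
  ],
)

```text
clock: 8.82
position: [0.5192, 0.0744, -0.0162]
ee_rot: [-0.635, -0.31, 0.636, -0.31]
ft_force: [0.1, 0.2, 0.2]
grip_width: 0.993
```

```bash
python3 - <<'E'
from h import *
from scipy.spatial.transform import Rotation as Ro
post(); o=st(); R=Ro.from_quat(o['ee_rot']).as_matrix(); print('post in tool', (np.array([.5031,.1223,.063])-o['position'])@R)
E
```

```text
wrist post n 2058 r 0.1381 lever 0.019 xy [0.5057 0.1229 0.0619]
t 8.87 pos [ 0.5202  0.074  -0.016 ] jaw az -38.0 F [0.3 1.1 1. ] grip 0.996 R,az 0.1856 -91.79
post in tool [-0.07902715 -0.04317928 -0.02755854]
```

>>> step_arm(
  increments=[
    [0.085, 0.003, 0.0027, 0, 0],
    [0.085, 0.003, 0.0027, 0, 0],
    [0.085, 0.0045, 0, 0, 0.005],
    [0.085, 0.0045, 0, 0, 0.005],
    [0.085, 0.004, 0, 0, 0.005],
    [0.085, 0.004, 0, 0, 0],
  ],
)

```text
clock: 9.37
position: [0.5447, 0.0775, -0.0162]
ee_rot: [-0.633, -0.314, 0.634, -0.315]
ft_force: [-2.4, -7.7, 5.0]
grip_width: 0.996
```

```bash
python3 - <<'E'
from h import *
post(); st(); post('top')
E
```

```text
wrist post n 2434 r 0.1398 lever 0.121 xy [0.519  0.1199 0.0617]
t 9.42 pos [ 0.5454  0.0773 -0.0161] jaw az -37.2 F [-2.3 -5.1  4.1] grip 0.994 R,az 0.1832 -83.92
top no post 0
```

>>> step_arm(
  increments=[
    [0.085, 0.0045, 0, 0, -0.01],
    [0.085, 0.0045, 0, 0, -0.01],
    [0.085, 0.0045, 0, 0, -0.01],
    [0.085, 0.0042, 0, 0, -0.02],
    [0.085, 0.0042, 0, 0, -0.02],
    [0.085, 0.0042, 0.0003, 0, -0.02],
  ],
)

```text
clock: 9.97
position: [0.5709, 0.0744, -0.0163]
ee_rot: [-0.646, -0.283, 0.648, -0.286]
ft_force: [-4.5, -15.6, 8.1]
grip_width: 0.995
```

```bash
python3 - <<'E'
from h import *
post(); st(); car()
E
```

```text
wrist post n 2384 r 0.1411 lever 0.328 xy [0.5481 0.1205 0.0616]
t 10.02 pos [ 0.5715  0.0746 -0.0163] jaw az -42.6 F [ -3.3 -13.8   4.6] grip 0.993 R,az 0.1904 -76.19
top carousel deg -88.8 rad -1.549 (np.int64(1194), np.float64(-89.0)) 1341
```

>>> step_arm(
  increments=[
    [0.085, 0.004, 0.0008, 0, 0],
    [0.085, 0.004, 0.0008, 0, 0],
    [0.085, 0.004, 0.001, 0, 0],
    [0.085, 0.0035, 0.001, 0, 0],
    [0.085, 0, 0, 0, 0],
  ],
)

```text
clock: 10.48
position: [0.587, 0.0771, -0.0164]
ee_rot: [-0.646, -0.283, 0.648, -0.286]
ft_force: [-1.0, -16.3, 5.8]
grip_width: 0.998
```

```bash
python3 - <<'E'
from h import *
post(); st(); car(); car('scene')
E
```

```text
wrist post n 2369 r 0.1417 lever 0.443 xy [0.5638 0.1235 0.0617]
t 10.53 pos [ 0.5868  0.0771 -0.0164] jaw az -42.5 F [ -0.3 -16.    5.2] grip 0.992 R,az 0.1923 -71.57
top carousel deg -82.5 rad -1.44 (np.int64(1201), np.float64(-82.5)) 1334
scene carousel deg -82.5 rad -1.44 (np.int64(1327), np.float64(-82.5)) 1442
```

>>> step_arm(
  increments=[
    [0.085, 0.002, 0.0008, 0, 0],
    [0.085, 0.002, 0.0008, 0, 0],
    [0.085, 0, 0, 0, 0],
  ],
)

```text
clock: 10.88
position: [0.5888, 0.0775, -0.0166]
ee_rot: [-0.645, -0.283, 0.65, -0.287]
ft_force: [-10.9, -20.8, 13.1]
grip_width: 0.997
```

```bash
python3 - <<'E'
from h import *
post(); st(); car(); car('scene')
E
```

```text
wrist post n 2374 r 0.1416 lever 0.458 xy [0.5658 0.1241 0.0616]
t 10.93 pos [ 0.5888  0.0774 -0.0166] jaw az -42.5 F [ -9.2 -20.3  12.1] grip 0.991 R,az 0.1926 -70.98
top carousel deg -81.8 rad -1.427 (np.int64(1172), np.float64(-81.5)) 1320
scene carousel deg -82.0 rad -1.431 (np.int64(1314), np.float64(-82.0)) 1428
```

Stop reached: the force jumped and the lever no longer follows. Carousel reads -82, nominally -80. I'll come back with the post held, turning the hand to the ahead side.

```bash
python3 - <<'E'
from h import *
L=[(.44,32,47,0),(.33,42,47,0),(.22,52,47,0),(.13,60,48,0),(.075,64,48,0)]
path(L)
E
```

```text
(0.44, 32, 47, 0) [0.5859 0.0801] -42.2 d [-0.0029  0.0027] dyaw 0.006
(0.33, 42, 47, 0) [0.5739 0.0783] -38.5 d [-0.012  -0.0018] dyaw 0.065
(0.22, 52, 47, 0) [0.5615 0.0783] -34.8 d [-0.0124  0.    ] dyaw 0.065
(0.13, 60, 48, 0) [0.5519 0.0791] -32.0 d [-0.0096  0.0008] dyaw 0.05
(0.075, 64, 48, 0) [0.5449 0.08  ] -31.1 d [-0.007   0.0009] dyaw 0.015
```

>>> step_arm(
  increments=[
    [0.085, -0.004, -0.001, 0, 0.02],
    [0.085, -0.005, -0.001, 0, 0.025],
    [0.085, -0.005, -0.001, 0, 0.025],
    [0.085, -0.005, -0.001, 0, 0.025],
    [0.085, -0.005, -0.001, 0, 0.025],
    [0.085, -0.0033, -0.001, 0, 0.01],
    [0.085, 0, 0, 0, 0],
  ],
)

```text
clock: 11.62
position: [0.5617, 0.0783, -0.0164]
ee_rot: [-0.627, -0.327, 0.627, -0.327]
ft_force: [-2.0, -1.8, -1.7]
grip_width: 0.995
```

```bash
python3 - <<'E'
from h import *
post(); st(); car()
E
```

```text
wrist post n 2422 r 0.1402 lever 0.232 xy [0.5345 0.1196 0.0617]
t 11.67 pos [ 0.562   0.0782 -0.0164] jaw az -34.9 F [-1.4 -1.7 -1.9] grip 0.998 R,az 0.1848 -78.76
top carousel deg -81.8 rad -1.427 (np.int64(1182), np.float64(-81.5)) 1332
```

>>> step_arm(
  increments=[
    [0.085, -0.0045, 0.0004, 0, 0.02],
    [0.085, -0.0045, 0.0004, 0, 0.02],
    [0.085, -0.004, 0.0005, 0, 0.015],
    [0.085, -0.0036, 0.0004, 0, 0.01],
    [0.085, 0, 0, 0, 0],
  ],
)

```text
clock: 12.13
position: [0.545, 0.0802, -0.0161]
ee_rot: [-0.616, -0.348, 0.616, -0.348]
ft_force: [-1.8, -0.2, -0.2]
grip_width: 0.994
```

```bash
python3 - <<'E'
from h import *
post(); st(); car()
path([(.075,64,48,0),(.13,62,47,0),(.2,60,47,0),(.28,58,47,0),(.36,56,47,0),(.44,54,47,0),(.44,54,47,-3)])
E
```

```text
wrist post n 2422 r 0.1392 lever 0.083 xy [0.514  0.1203 0.0617]
t 12.18 pos [ 0.5454  0.08   -0.0161] jaw az -31.1 F [-3.1 -1.  -0.3] grip 0.996 R,az 0.1805 -83.84
top carousel deg -81.8 rad -1.427 (np.int64(1193), np.float64(-81.5)) 1341
(0.075, 64, 48, 0) [0.5449 0.08  ] -31.1 d [-0.0007  0.0001] dyaw 0.001
(0.13, 62, 47, 0) [0.5525 0.0807] -30.0 d [0.0076 0.0007] dyaw 0.02
(0.2, 60, 47, 0) [0.5636 0.0818] -27.9 d [0.0111 0.0011] dyaw 0.035
(0.28, 58, 47, 0) [0.5764 0.0841] -25.4 d [0.0128 0.0024] dyaw 0.045
(0.36, 56, 47, 0) [0.589  0.0874] -22.8 d [0.0126 0.0033] dyaw 0.045
(0.44, 54, 47, 0) [0.6014 0.0917] -20.2 d [0.0124 0.0043] dyaw 0.045
(0.44, 54, 47, -3) [0.6025 0.0945] -20.2 d [0.001  0.0028] dyaw 0.0
```

>>> step_arm(
  increments=[
    [0.085, 0.0038, 0.001, 0, 0.01],
    [0.085, 0.0038, 0.001, 0, 0.01],
    [0.085, 0.0037, 0.0012, 0, 0.011],
    [0.085, 0.0037, 0.001, 0, 0.012],
    [0.085, 0.0037, 0.001, 0, 0.012],
    [0.085, 0, 0, 0, 0],
  ],
)

```text
clock: 12.73
position: [0.5653, 0.0805, -0.0161]
ee_rot: [-0.605, -0.362, 0.608, -0.365]
ft_force: [-5.3, -15.3, 6.6]
grip_width: 0.994
```

```bash
python3 - <<'E'
from h import *
post(); st(); car(); car('scene')
E
```

```text
wrist post n 2382 r 0.1397 lever 0.209 xy [0.5316 0.1196 0.0617]
t 12.78 pos [ 0.5651  0.0804 -0.0161] jaw az -28.2 F [ -4.3 -14.4   6.8] grip 0.997 R,az 0.1833 -77.7
top carousel deg -75.5 rad -1.318 (np.int64(1162), np.float64(-75.5)) 1336
scene carousel deg -75.8 rad -1.322 (np.int64(1362), np.float64(-76.0)) 1445
```

>>> step_arm(
  increments=[
    [0.085, 0.0043, 0.0008, 0, 0.015],
    [0.085, 0.0043, 0.0008, 0, 0.015],
    [0.085, 0.0043, 0.0008, 0, 0.015],
    [0.085, 0.0042, 0.0011, 0, 0.015],
    [0.085, 0.0042, 0.0011, 0, 0.015],
    [0.085, 0.0042, 0.0011, 0, 0.015],
    [0.085, 0.0042, 0.0014, 0, 0.015],
    [0.085, 0.0042, 0.0014, 0, 0.015],
    [0.085, 0.0042, 0.0014, 0, 0.015],
    [0.085, 0, 0, 0, 0],
  ],
)

```text
clock: 13.72
position: [0.6046, 0.0897, -0.016]
ee_rot: [-0.58, -0.402, 0.581, -0.405]
ft_force: [0.4, -15.7, 4.8]
grip_width: 0.997
```

```bash
python3 - <<'E'
from h import *
post(); st(); car(); car('scene')
E
```

```text
wrist post n 2278 r 0.1405 lever 0.451 xy [0.5649 0.1245 0.0616]
t 13.77 pos [ 0.6045  0.0896 -0.0159] jaw az -20.5 F [  0.2 -15.    4.3] grip 0.993 R,az 0.1871 -65.21
top carousel deg -74.8 rad -1.305 (np.int64(1177), np.float64(-75.0)) 1372
scene carousel deg -75.2 rad -1.313 (np.int64(1372), np.float64(-75.5)) 1511
```

```bash
sed -i "s/m=(r>.120)&(r<.156)&(P\[:,2\]>.17)&(P\[:,2\]<.245)/hp=monitor.get_obs()['position']; m=(r>.112)\&(r<.156)\&(P[:,2]>.17)\&(P[:,2]<.243)\&(np.hypot(P[:,0]-hp[0],P[:,1]-hp[1])>.055)/" h.py
python3 - <<'E'
from h import *
car(); p=car('scene')
P=cloud(p)[p['range_z']>0]; d=P[:,:2]-AX; r=np.hypot(*d.T); az=np.degrees(np.arctan2(d[:,1],d[:,0]))-(REST+12.6)
for n in ('scene','top'):
    p=camera(n); P=cloud(p)[p['range_z']>0]; d=P[:,:2]-AX; r=np.hypot(*d.T); az=(np.degrees(np.arctan2(d[:,1],d[:,0]))-(REST+12.6))%360
    m=(r>.122)&(r<.151)&(P[:,2]>.17)&(P[:,2]<.243)
    print(n,np.histogram(az[m],np.arange(0,361,5))[0].reshape(6,12))
E
```

```text
top carousel deg -74.8 rad -1.305 (np.int64(1454), np.float64(-75.0)) 1586
scene carousel deg -75.2 rad -1.313 (np.int64(1759), np.float64(-75.5)) 1807
scene [[  0   0   4  11  18  10  24  25   3   0   0   0]
 [  0   0   0   0   0   0   0   0   1   2  33  49]
 [  0   0   0   0   0   0  50   8   4   1 216  36]
 [  0   0   0   0   0   0  26 131 121 120 181  26]
 [  0   0   0   0   0   0   0   0   0   0   0   0]
 [  0   0   0   0   0   0  55 152   3  13   5  26]]
top [[  0   0  10  28  21   2  59  45  14  26  19   0]
 [  0   0   0   0   0   0   5   4   6   6  18   0]
 [  0   0   0   0   0   0  44  32  19  11 125  14]
 [  0   0   0   0   0   0  11  64  49  50  74  96]
 [  0   0   0   0   0   0   0   0   0   0   0   0]
 [  0   0   0   0   0   0  10 164  25  42  29  42]]
```

Part-slip: the carousel turned only about 6 degrees on this stroke. The pawl had not fully dropped because I did not let the lever back to rest. A fresh full stroke from rest should end on -60. I'll let the lever spring back and re-enter behind the post.

>>> step_arm(
  increments=[
    [0.085, 0.003, -0.009, 0, 0.04],
    [0.085, 0.003, -0.009, 0, 0.04],
    [0.085, 0.003, -0.009, 0, 0.04],
    [0.085, -0.026, -0.003, 0, 0.04],
    [0.085, -0.03, -0.003, 0, 0],
    [0.085, -0.03, -0.002, 0, 0],
    [0.085, -0.03, 0, 0, 0],
    [0.085, -0.02, 0, 0, 0],
    [0.085, -0.003, 0, 0, -0.11],
    [0.085, 0, 0, 0, -0.12],
    [0.085, 0, 0, 0, -0.12],
    [0.085, 0, 0, 0, -0.12],
  ],
)

```text
clock: 15.07
position: [0.4736, 0.0602, -0.0157]
ee_rot: [0.637, 0.308, -0.636, 0.308]
ft_force: [-0.0, 0.0, 0.0]
grip_width: 0.996
```

>>> step_arm(
  increments=[
    [0.085, 0, 0.001, 0, -0.12],
    [0.085, 0, 0.001, 0, -0.12],
    [0.085, 0, 0.001, 0, -0.12],
    [0.085, 0, 0.001, 0, -0.12],
    [0.085, 0, 0.001, -0.004, -0.12],
    [0.085, 0, 0.001, -0.004, -0.12],
    [0.085, 0, 0.001, -0.004, -0.12],
    [0.085, 0, 0, 0, 0],
  ],
)

```text
clock: 15.73
position: [0.4731, 0.0675, -0.0284]
ee_rot: [0.707, 0.022, -0.707, 0.022]
ft_force: [0.2, -0.5, -0.2]
grip_width: 0.996
```

```bash
python3 - <<'E'
from h import *
post(); st(); car(); post('top')
path([(0,12,56,12),(0,12,56,0),(.05,15,55,0),(.1,28,53,0),(.15,42,51,0),(.2,56,49,0),(.28,56,48,0),(.36,55,48,0),(.44,54,47,0)])
E
```

```text
wrist post n 2845 r 0.1413 lever 0.018 xy [0.5041 0.1204 0.0618]
t 15.78 pos [ 0.4731  0.0674 -0.0281] jaw az -86.0 F [0.5 0.3 0.3] grip 0.995 R,az 0.1993 -105.4
top carousel deg -75.0 rad -1.309 (np.int64(1397), np.float64(-75.0)) 1506
top post n 6 r 0.1439 lever -0.046 xy [0.4982 0.1189 0.0603]
(0, 12, 56, 12) [0.4749 0.065 ] -87.4 d [ 0.0018 -0.0022] dyaw -0.026
(0, 12, 56, 0) [0.4869 0.0656] -87.4 d [0.012  0.0005] dyaw 0.0
(0.05, 15, 55, 0) [0.4995 0.0642] -81.5 d [ 0.0126 -0.0014] dyaw 0.102
(0.1, 28, 53, 0) [0.5216 0.0647] -65.7 d [0.0221 0.0005] dyaw 0.277
(0.15, 42, 51, 0) [0.5433 0.0696] -48.8 d [0.0217 0.005 ] dyaw 0.294
(0.2, 56, 49, 0) [0.5625 0.0785] -31.9 d [0.0192 0.0089] dyaw 0.294
(0.28, 56, 48, 0) [0.576  0.0825] -27.4 d [0.0135 0.004 ] dyaw 0.08
(0.36, 55, 48, 0) [0.5893 0.0864] -23.8 d [0.0133 0.0039] dyaw 0.063
(0.44, 54, 47, 0) [0.6014 0.0917] -20.2 d [0.0121 0.0053] dyaw 0.063
```

>>> step_arm(
  increments=[
    [0.085, 0.007, -0.0005, 0, -0.02],
    [0.085, 0.0068, -0.0005, 0, 0],
    [0.085, 0.0063, -0.0006, 0, 0.05],
    [0.085, 0.0063, -0.0006, 0, 0.052],
    [0.085, 0, 0, 0, 0],
  ],
)

```text
clock: 16.3
position: [0.5008, 0.064, -0.0277]
ee_rot: [0.706, 0.053, -0.705, 0.053]
ft_force: [-2.0, -3.7, 4.9]
grip_width: 0.996
```

```bash
python3 - <<'E'
from h import *
post(); st(); car()
E
```

```text
wrist post n 2661 r 0.1404 lever 0.048 xy [0.5092 0.1201 0.0618]
t 16.35 pos [ 0.5001  0.0641 -0.0278] jaw az -81.5 F [-2.4 -3.4  5.9] grip 0.996 R,az 0.1971 -97.55
top carousel deg -75.0 rad -1.309 (np.int64(1396), np.float64(-75.0)) 1504
```

>>> step_arm(
  increments=[
    [0.085, 0.0074, 0.0004, 0, 0.092],
    [0.085, 0.0074, 0.0004, 0, 0.092],
    [0.085, 0.0073, 0.0004, 0, 0.092],
    [0.085, 0.0073, 0.0018, 0, 0.098],
    [0.085, 0.0072, 0.002, 0, 0.098],
    [0.085, 0.0072, 0.0022, 0, 0.098],
    [0.085, 0, 0, 0, 0],
  ],
)

```text
clock: 16.98
position: [0.5445, 0.0687, -0.0276]
ee_rot: [-0.662, -0.248, 0.662, -0.251]
ft_force: [-2.5, -12.4, 11.4]
grip_width: 0.996
```

```bash
python3 - <<'E'
from h import *
post(); st(); car()
E
```

```text
wrist post n 2769 r 0.1398 lever 0.149 xy [0.5232 0.1199 0.0619]
t 17.03 pos [ 0.544   0.0686 -0.0276] jaw az -48.9 F [ -3.2 -11.9  11.4] grip 0.995 R,az 0.1917 -84.62
top carousel deg -74.8 rad -1.305 (np.int64(1466), np.float64(-75.0)) 1569
```

>>> step_arm(
  increments=[
    [0.085, 0.0064, 0.0032, 0, 0.098],
    [0.085, 0.0064, 0.0034, 0, 0.098],
    [0.085, 0.0064, 0.0035, 0, 0.098],
    [0.085, 0.0045, 0.0014, 0, 0.027],
    [0.085, 0.0045, 0.0014, 0, 0.027],
    [0.085, 0.0045, 0.0014, 0, 0.026],
    [0.085, 0, 0, 0, 0],
  ],
)

```text
clock: 17.67
position: [0.5767, 0.0802, -0.0277]
ee_rot: [-0.604, -0.364, 0.606, -0.368]
ft_force: [-2.5, -19.1, 12.9]
grip_width: 0.995
```

```bash
python3 - <<'E'
from h import *
post(); st(); car()
E
```

```text
wrist post n 2860 r 0.1396 lever 0.27 xy [0.54   0.1206 0.0619]
t 17.72 pos [ 0.5766  0.0802 -0.0277] jaw az -27.7 F [ -3.9 -18.5  12.7] grip 0.993 R,az 0.1863 -74.26
top carousel deg -72.8 rad -1.27 (np.int64(1474), np.float64(-73.0)) 1579
```

>>> step_arm(
  increments=[
    [0.085, 0.0044, 0.0013, 0, 0.021],
    [0.085, 0.0044, 0.0013, 0, 0.021],
    [0.085, 0.0044, 0.0013, 0, 0.021],
    [0.085, 0.004, 0.0018, 0, 0.021],
    [0.085, 0.004, 0.0018, 0, 0.021],
    [0.085, 0.004, 0.0018, 0, 0.021],
    [0.085, 0.003, 0.002, 0, 0],
    [0.085, 0, 0, 0, 0],
  ],
)

```text
clock: 18.43
position: [0.6062, 0.089, -0.0275]
ee_rot: [-0.58, -0.4, 0.582, -0.406]
ft_force: [0.4, -24.4, 11.6]
grip_width: 0.994
```

```bash
python3 - <<'E'
from h import *
post(); st(); car()
E
```

```text
wrist post n 2818 r 0.1402 lever 0.446 xy [0.5643 0.1248 0.0619]
t 18.48 pos [ 0.6061  0.0889 -0.0274] jaw az -20.6 F [  0.9 -24.4  11.9] grip 0.996 R,az 0.1884 -64.85
top carousel deg -63.0 rad -1.1 (np.int64(1513), np.float64(-63.0)) 1620
```

>>> step_arm(
  increments=[
    [0.085, 0.002, 0.0008, 0, 0],
    [0.085, 0.002, 0.0008, 0, 0],
    [0.085, 0, 0, 0, 0],
  ],
)

```text
clock: 18.78
position: [0.6084, 0.0895, -0.0277]
ee_rot: [-0.578, -0.4, 0.584, -0.406]
ft_force: [-6.6, -28.6, 18.8]
grip_width: 0.997
```

```bash
python3 - <<'E'
from h import *
post(); st(); car(); car('scene')
E
```

```text
wrist post n 2834 r 0.1402 lever 0.463 xy [0.5666 0.1254 0.0619]
t 18.83 pos [ 0.6084  0.0894 -0.0276] jaw az -20.6 F [ -6.3 -27.   17.2] grip 0.996 R,az 0.189 -64.14
top carousel deg -62.2 rad -1.086 (np.int64(1502), np.float64(-62.0)) 1623
scene carousel deg -62.2 rad -1.086 (np.int64(1728), np.float64(-62.5)) 1772
```

Second tooth done (stop reached, reading -62.2). Next stroke is from behind the post; checking the free space there first.

```bash
python3 - <<'E'
from h import *
import pickle
p=pickle.load(open('ps.pkl','rb'))
for n in p:
    P=cloud(p[n])[p[n]['range_z']>0]
    m=(P[:,0]>.30)&(P[:,0]<.46)&(P[:,1]>.04)&(P[:,1]<.2)&(P[:,2]>.012)&(P[:,2]<.15)
    Q=P[m]; 
    for x in np.arange(.30,.46,.02):
        k=(Q[:,0]>x)&(Q[:,0]<x+.02)
        if k.sum()>3: print(n,round(x,2),k.sum(),'y',Q[k,1].min().round(3),Q[k,1].max().round(3),'zmax',Q[k,2].max().round(3))
def back(l,psi,d,lat=0):
    a=np.radians(REST)+l; e=np.array([np.cos(a),np.sin(a)]); g=np.array([-e[1],e[0]]); s=np.radians(psi)
    v=np.array([np.cos(s),-np.sin(s)]); h=np.array([139,0])+d*v
    return AX+(h[0]*e+h[1]*g)/1e3, np.degrees(a)-psi+180
q=None
for l,psi,d in((0,60,80),(0,60,64),(.11,60,64),(.22,60,64),(.33,60,64),(.44,60,64)):
    h,a=back(l,psi,d); print(l,d,h.round(4),round(a,1),(h-q[0]).round(4) if q else '',np.radians(a-q[1]).round(3) if q else ''); q=(h,a)
E
```

```text
scene 0.3 108 y 0.102 0.2 zmax 0.053
scene 0.32 86 y 0.106 0.197 zmax 0.051
scene 0.34 13 y 0.103 0.159 zmax 0.04
scene 0.38 5 y 0.04 0.042 zmax 0.034
top 0.3 158 y 0.102 0.198 zmax 0.054
top 0.32 168 y 0.099 0.2 zmax 0.055
top 0.34 44 y 0.102 0.195 zmax 0.045
0 80 [0.4284 0.0942] 20.6  
0 64 [0.4434 0.0998] 20.6 [0.015  0.0056] 0.0
0.11 64 [0.4614 0.0917] 26.9 [ 0.018  -0.0081] 0.11
0.22 64 [0.4802 0.0857] 33.2 [ 0.0188 -0.0061] 0.11
0.33 64 [0.4996 0.0817] 39.5 [ 0.0194 -0.004 ] 0.11
0.44 64 [0.5193 0.0799] 45.8 [ 0.0197 -0.0018] 0.11
```

>>> step_arm(
  increments=[
    [0.085, 0.003, -0.009, 0, 0.04],
    [0.085, 0.003, -0.009, 0.003, 0.04],
    [0.085, 0.003, -0.009, 0.003, 0.04],
    [0.085, -0.03, -0.003, 0.003, 0.04],
    [0.085, -0.033, -0.003, 0.003, 0],
    [0.085, -0.033, -0.001, 0.003, 0],
    [0.085, -0.033, 0, 0, 0],
    [0.085, -0.02, 0, 0, 0],
    [0.085, 0, 0, 0, 0],
  ],
)

```text
clock: 19.68
position: [0.4637, 0.0648, -0.0137]
ee_rot: [-0.545, -0.45, 0.547, -0.45]
ft_force: [0.4, 1.1, 0.2]
grip_width: 0.995
```

```bash
python3 - <<'E'
from h import *
post(); st(); car()
E
```

```text
wrist post n 2319 r 0.1381 lever -0.007 xy [0.5025 0.1234 0.0624]
t 19.73 pos [ 0.4663  0.0647 -0.0131] jaw az -11.0 F [-0.1 -0.3  0.4] grip 0.994 R,az 0.2037 -107.05
top carousel deg -62.2 rad -1.086 (np.int64(1462), np.float64(-62.0)) 1579
```

>>> step_arm(
  increments=[
    [0.085, -0.009, 0.004, 0, 0.08],
    [0.085, -0.009, 0.006, 0, 0.12],
    [0.085, -0.009, 0.006, 0, 0.12],
    [0.085, -0.007, 0.006, 0, 0.12],
    [0.085, -0.003, 0.007, 0, 0.11],
    [0.085, 0, 0, 0, 0],
  ],
)

```text
clock: 20.28
position: [0.4314, 0.0958, -0.0129]
ee_rot: [0.402, 0.582, -0.401, 0.582]
ft_force: [-0.6, 0.0, 0.0]
grip_width: 0.992
```

```bash
python3 - <<'E'
from h import *
from scipy.spatial.transform import Rotation as Ro
post(); o=st(); R=Ro.from_quat(o['ee_rot']).as_matrix(); print('post in tool', (np.array([.503,.1225,.063])-o['position'])@R)
E
```

```text
wrist post n 2173 r 0.1386 lever -0.033 xy [0.4982 0.1237 0.0613]
t 20.33 pos [ 0.4317  0.0949 -0.0129] jaw az 20.4 F [ 1.1 -0.4  0.1] grip 0.994 R,az 0.1897 -119.82
post in tool [-0.07583184  0.07655956 -0.00101518]
```

>>> step_arm(
  increments=[
    [0.085, 0.006, 0.0022, 0, 0],
    [0.085, 0.006, 0.0022, 0, 0],
    [0.085, 0.006, -0.0027, 0, 0.037],
    [0.085, 0.006, -0.0027, 0, 0.037],
    [0.085, 0.006, -0.0027, 0, 0.037],
    [0.085, 0.0063, -0.002, 0, 0.037],
    [0.085, 0.0063, -0.002, 0, 0.037],
    [0.085, 0.0062, -0.002, 0, 0.037],
    [0.085, 0, 0, 0, 0],
  ],
)

```text
clock: 21.08
position: [0.4805, 0.0837, -0.0135]
ee_rot: [0.337, 0.622, -0.337, 0.621]
ft_force: [-3.5, -3.3, 3.0]
grip_width: 0.996
```

```bash
python3 - <<'E'
from h import *
post(); o=st(); car(); post('top')
E
```

```text
wrist post n 1868 r 0.1385 lever 0.169 xy [0.5254 0.1209 0.0614]
t 21.13 pos [ 0.48    0.0838 -0.0135] jaw az 33.0 F [-2.8 -3.1  3.6] grip 0.996 R,az 0.1816 -104.68
top carousel deg -55.5 rad -0.969 (np.int64(1345), np.float64(-55.5)) 1431
top post n 13 r 0.1384 lever 0.166 xy [0.5232 0.1201 0.0608]
```

>>> step_arm(
  increments=[
    [0.085, 0.0065, -0.0013, 0, 0.037],
    [0.085, 0.0065, -0.0013, 0, 0.037],
    [0.085, 0.0065, -0.0013, 0, 0.037],
    [0.085, 0.0066, -0.0006, 0, 0.037],
    [0.085, 0.0066, -0.0006, 0, 0.037],
    [0.085, 0.0066, -0.0006, 0, 0.037],
    [0.085, 0, 0, 0, 0],
  ],
)

```text
clock: 21.82
position: [0.5193, 0.0771, -0.0135]
ee_rot: [0.265, 0.655, -0.266, 0.655]
ft_force: [-2.6, -7.4, 2.4]
grip_width: 0.994
```

```bash
python3 - <<'E'
from h import *
post(); o=st(); car(); car('scene')
E
```

```text
wrist post n 1788 r 0.1389 lever 0.384 xy [0.5549 0.1236 0.0613]
t 21.87 pos [ 0.519   0.0771 -0.0135] jaw az 45.8 F [-3.1 -7.5  3. ] grip 0.997 R,az 0.1825 -92.21
top carousel deg -43.0 rad -0.75 (np.int64(1503), np.float64(-43.0)) 1578
scene carousel deg -43.0 rad -0.75 (np.int64(1672), np.float64(-43.5)) 1707
```

>>> step_arm(
  increments=[
    [0.085, 0.0025, 0.0012, 0, 0],
    [0.085, 0.0025, 0.0012, 0, 0],
    [0.085, 0.002, 0.001, 0, 0],
    [0.085, 0, 0, 0, 0],
  ],
)

```text
clock: 22.3
position: [0.5229, 0.0778, -0.0135]
ee_rot: [0.263, 0.656, -0.27, 0.654]
ft_force: [-23.3, -19.5, 24.9]
grip_width: 0.996
```

```bash
python3 - <<'E'
from h import *
post(); o=st(); car(); car('scene')
E
```

```text
wrist post n 1825 r 0.1389 lever 0.411 xy [0.5586 0.1244 0.0613]
t 22.35 pos [ 0.5229  0.0778 -0.0135] jaw az 45.7 F [-22.7 -19.6  24. ] grip 0.994 R,az 0.1817 -90.98
top carousel deg -41.5 rad -0.724 (np.int64(1468), np.float64(-41.5)) 1553
scene carousel deg -41.5 rad -0.724 (np.int64(1710), np.float64(-41.5)) 1742
```

Third tooth done (reading -41.5, stop at 30 N). Backing out and re-gripping the lever for the last two strokes, with caddies well to either side.

>>> step_arm(
  increments=[
    [0.085, -0.004, -0.009, 0, 0],
    [0.085, -0.004, -0.009, 0, 0],
    [0.085, -0.004, -0.009, 0, 0],
    [0.085, -0.0137, 0.003, 0, 0],
    [0.085, -0.0137, 0.004, 0, 0],
    [0.085, -0.0137, 0.004, 0, 0],
    [0.085, -0.0137, 0.004, 0, 0],
    [0.085, 0, 0, 0, 0.117],
    [0.085, 0, 0, 0, 0.117],
    [0.085, 0, 0, 0, 0.117],
    [0.085, 0, 0, 0, 0.117],
  ],
)

```text
clock: 23.37
position: [0.4594, 0.0701, -0.0129]
ee_rot: [0.104, 0.699, -0.104, 0.7]
ft_force: [-0.5, 0.2, 0.7]
grip_width: 0.998
```

>>> step_arm(
  increments=[
    [0.085, 0, 0, 0, 0.117],
    [0.085, 0, 0, 0, 0.117],
    [0.085, 0, 0, 0, 0.117],
    [0.085, 0, 0, 0, 0],
  ],
)

```text
clock: 23.7
position: [0.4593, 0.07, -0.0131]
ee_rot: [-0.019, 0.707, 0.019, 0.707]
ft_force: [-0.8, -0.2, 0.4]
grip_width: 0.99
```

```bash
python3 - <<'E'
from h import *
from scipy.spatial.transform import Rotation as Ro
post(); o=st(); R=Ro.from_quat(o['ee_rot']).as_matrix(); print('post in tool', (np.array([.503,.1225,.063])-o['position'])@R); car()
path([(0,12,48,12),(0,12,48,0),(.11,12,48,0),(.22,12,48,0),(.33,12,48,0),(.44,12,48,0)])
E
```

```text
wrist no post 0
t 23.75 pos [ 0.4592  0.0701 -0.0131] jaw az 92.7 F [-0.5 -1.   1. ] grip 0.995 R,az 0.2008 -109.43
post in tool [-0.07607654  0.05029705  0.04626718]
top carousel deg -41.5 rad -0.724 (np.int64(1451), np.float64(-41.5)) 1538
(0, 12, 48, 12) [0.4745 0.073 ] -87.4 d [0.0153 0.0029] dyaw 0.0
(0, 12, 48, 0) [0.4865 0.0736] -87.4 d [0.012  0.0005] dyaw 0.0
(0.11, 12, 48, 0) [0.5071 0.0703] -81.1 d [ 0.0207 -0.0032] dyaw 0.11
(0.22, 12, 48, 0) [0.528  0.0694] -74.8 d [ 0.0209 -0.0009] dyaw 0.11
(0.33, 12, 48, 0) [0.5489 0.0708] -68.5 d [0.0209 0.0014] dyaw 0.11
(0.44, 12, 48, 0) [0.5695 0.0744] -62.2 d [0.0206 0.0037] dyaw 0.11
```

>>> step_arm(
  increments=[
    [0.085, 0.009, 0.0012, 0, 0],
    [0.085, 0.009, 0.0012, 0, 0],
    [0.085, 0.009, 0.0012, 0, 0],
    [0.085, 0.0069, -0.001, 0, 0.037],
    [0.085, 0.0069, -0.001, 0, 0.037],
    [0.085, 0.0069, -0.001, 0, 0.037],
    [0.085, 0.007, -0.0002, 0, 0.037],
    [0.085, 0.007, -0.0002, 0, 0.037],
    [0.085, 0.0069, 0, 0, 0.037],
    [0.085, 0.007, 0.0006, 0, 0.037],
    [0.085, 0.007, 0.0006, 0, 0.037],
    [0.085, 0.0069, 0.0006, 0, 0.037],
  ],
)

```text
clock: 24.8
position: [0.5487, 0.0711, -0.0137]
ee_rot: [-0.135, 0.695, 0.134, 0.693]
ft_force: [-5.8, -3.4, 5.2]
grip_width: 0.998
```

```bash
python3 - <<'E'
from h import *
o=st(); car(); car('scene')
E
```

```text
t 24.8 pos [ 0.5487  0.0711 -0.0137] jaw az 112.0 F [-5.8 -3.4  5.2] grip 0.998 R,az 0.1898 -83.14
top carousel deg -28.8 rad -0.502 (np.int64(1509), np.float64(-28.5)) 1605
scene carousel deg -28.5 rad -0.497 (np.int64(1987), np.float64(-28.5)) 2038
```

>>> step_arm(
  increments=[
    [0.085, 0.0069, 0.0012, 0, 0.037],
    [0.085, 0.0069, 0.0012, 0, 0.037],
    [0.085, 0.0069, 0.0013, 0, 0.037],
    [0.085, 0.0024, 0.0006, 0, 0],
    [0.085, 0.0024, 0.0006, 0, 0],
    [0.085, 0, 0, 0, 0],
  ],
)

```text
clock: 25.4
position: [0.5708, 0.075, -0.0141]
ee_rot: [-0.174, 0.689, 0.171, 0.682]
ft_force: [-21.0, -12.7, 17.4]
grip_width: 0.995
```

```bash
python3 - <<'E'
from h import *
o=st(); car(); car('scene')
E
```

```text
t 25.4 pos [ 0.5708  0.075  -0.0141] jaw az 118.2 F [-21.  -12.7  17.4] grip 0.995 R,az 0.1899 -76.34
top carousel deg -21.2 rad -0.371 (np.int64(1477), np.float64(-21.0)) 1549
scene carousel deg -21.8 rad -0.38 (np.int64(1966), np.float64(-21.5)) 2010
```

>>> step_arm(
  increments=[
    [0.085, -0.008, -0.0014, 0, -0.037],
    [0.085, -0.008, -0.0014, 0, -0.037],
    [0.085, -0.008, -0.0014, 0, -0.037],
    [0.085, -0.008, -0.0006, 0, -0.037],
    [0.085, -0.008, -0.0006, 0, -0.037],
    [0.085, -0.008, -0.0006, 0, -0.037],
    [0.085, -0.008, 0.0003, 0, -0.037],
    [0.085, -0.008, 0.0003, 0, -0.037],
    [0.085, -0.008, 0.0003, 0, -0.037],
    [0.085, -0.008, 0.001, 0, -0.037],
    [0.085, -0.008, 0.001, 0, -0.037],
    [0.085, -0.011, 0.001, 0, -0.037],
  ],
)

```text
clock: 26.5
position: [0.4757, 0.0756, -0.013]
ee_rot: [-0.016, 0.707, 0.017, 0.707]
ft_force: [0.1, -0.3, 0.1]
grip_width: 0.995
```

```bash
python3 - <<'E'
from h import *
o=st(); car(); post('top')
path([(0,12,48,0),(.11,12,48,0),(.22,12,48,0),(.33,12,48,0),(.44,12,48,0)])
E
```

```text
t 26.5 pos [ 0.4757  0.0756 -0.013 ] jaw az 92.7 F [ 0.1 -0.3  0.1] grip 0.995 R,az 0.1907 -105.3
top carousel deg -21.2 rad -0.371 (np.int64(1418), np.float64(-21.5)) 1480
top no post 1
(0, 12, 48, 0) [0.4865 0.0736] -87.4 d [ 0.0121 -0.0019] dyaw -0.004
(0.11, 12, 48, 0) [0.5071 0.0703] -81.1 d [ 0.0207 -0.0032] dyaw 0.11
(0.22, 12, 48, 0) [0.528  0.0694] -74.8 d [ 0.0209 -0.0009] dyaw 0.11
(0.33, 12, 48, 0) [0.5489 0.0708] -68.5 d [0.0209 0.0014] dyaw 0.11
(0.44, 12, 48, 0) [0.5695 0.0744] -62.2 d [0.0206 0.0037] dyaw 0.11
```

>>> step_arm(
  increments=[
    [0.085, 0.006, -0.001, 0, 0],
    [0.085, 0.006, -0.001, 0, 0],
    [0.085, 0.0069, -0.001, 0, 0.037],
    [0.085, 0.0069, -0.001, 0, 0.037],
    [0.085, 0.0069, -0.001, 0, 0.037],
    [0.085, 0.007, -0.0002, 0, 0.037],
    [0.085, 0.007, -0.0002, 0, 0.037],
    [0.085, 0.0069, 0, 0, 0.037],
    [0.085, 0.007, 0.0006, 0, 0.037],
    [0.085, 0.007, 0.0006, 0, 0.037],
    [0.085, 0.0069, 0.0006, 0, 0.037],
  ],
)

```text
clock: 27.52
position: [0.5502, 0.0699, -0.0137]
ee_rot: [-0.135, 0.695, 0.135, 0.693]
ft_force: [-5.3, -3.9, 5.0]
grip_width: 0.994
```

>>> step_arm(
  increments=[
    [0.085, 0.0069, 0.0012, 0, 0.037],
    [0.085, 0.0069, 0.0012, 0, 0.037],
    [0.085, 0.0069, 0.0013, 0, 0.037],
    [0.085, 0.0024, 0.0006, 0, 0],
    [0.085, 0.0024, 0.0006, 0, 0],
    [0.085, 0, 0, 0, 0],
  ],
)

```text
clock: 28.02
position: [0.5721, 0.0736, -0.0142]
ee_rot: [-0.174, 0.689, 0.172, 0.682]
ft_force: [-22.9, -13.0, 21.5]
grip_width: 0.994
```

```bash
python3 - <<'E'
from h import *
o=st(); car(); car('scene')
E
```

```text
t 28.02 pos [ 0.5721  0.0736 -0.0142] jaw az 118.3 F [-22.9 -13.   21.5] grip 0.994 R,az 0.1915 -76.07
top carousel deg -1.5 rad -0.026 (np.int64(1631), np.float64(-1.5)) 1705
scene carousel deg -1.5 rad -0.026 (np.int64(1908), np.float64(-1.5)) 1945
```

Carousel is home: the last stop reads -1.5, which is the same small measuring offset seen at every tooth. Now turning the hand away from the post and rising.

>>> step_arm(
  increments=[
    [0.085, -0.004, -0.001, 0, 0.06],
    [0.085, -0.002, -0.002, 0, 0.12],
    [0.085, 0, -0.002, 0, 0.12],
    [0.085, 0, -0.002, 0, 0.12],
    [0.085, 0, -0.001, 0, 0.12],
    [0.085, 0, 0, 0, 0.12],
    [0.085, 0, 0, 0, 0.12],
    [0.085, 0, 0, 0, 0.12],
    [0.085, 0, 0, 0.03, 0.1],
    [0.085, 0, 0, 0.04, 0.1],
    [0.085, 0, -0.003, 0.04, 0.1],
    [0.085, -0.01, -0.015, 0.035, 0.036],
  ],
)

```text
clock: 29.12
position: [0.5619, 0.0544, 0.1325]
ee_rot: [0.538, -0.46, -0.537, -0.46]
ft_force: [-4.5, 7.6, 29.4]
grip_width: 0.997
```

>>> step_arm(
  increments=[
    [0.085, -0.02, -0.02, 0.03, 0],
    [0.085, -0.025, -0.025, 0.02, 0],
    [0.085, -0.025, -0.025, 0.01, 0],
    [0.085, -0.02, -0.022, 0, 0],
    [0.085, -0.012, -0.015, 0, 0],
    [0.085, 0, 0, 0, 0],
  ],
)

```text
clock: 29.62
position: [0.5036, 0.0076, 0.1431]
ee_rot: [0.522, -0.514, -0.505, -0.456]
ft_force: [0.5, 0.3, -0.8]
grip_width: 0.996
```

```bash
python3 - <<'E'
from h import *
import pickle
o=st(); print(o['joint_pos'].round(3))
car(); 
p=camera('wrist'); save(p,'w8.png'); pickle.dump(p,open('w8.pkl','wb'))
c=cloud(p); P=c[p['range_z']>0]
s=P[(abs(P[:,0]-.455)<.05)&(abs(P[:,1]+.05)<.05)&(P[:,2]>.06)&(P[:,2]<.115)]
for z0,z1 in((.095,.112),(.075,.09)):
    q=s[(s[:,2]>z0)&(s[:,2]<z1)]
    if len(q)>10: print('caddy',z0,len(q),cv2.minAreaRect(q[:,:2].astype(np.float32)*1000),np.median(q[:,2]).round(3))
for n in('top','scene'):
    p=camera(n); P=cloud(p)[p['range_z']>0]; d=P[:,:2]-AX; r=np.hypot(*d.T)
    for fr in (-88.3,):
        b=np.radians(fr); x=d@[np.cos(b),np.sin(b)]; y=d@[-np.sin(b),np.cos(b)]
        m=(abs(x-.105)<.012)&(abs(y)<.03)&(abs(P[:,2]-.258)<.012); print(n,'bar',m.sum(),P[m].mean(0).round(4),'x',x[m].mean().round(4), 'slope deg',np.degrees(np.polyfit(y[m],x[m],1)[0]).round(1) if m.sum()>5 else '')
    post(n,p)
E
```

```text
t 29.62 pos [0.5036 0.0076 0.1431] jaw az -176.8 F [ 0.5  0.3 -0.8] grip 0.996 R,az 0.2529 -95.08
[ 0.994  0.557 -1.466  1.759  0.611  1.431  2.603]
top carousel deg -1.2 rad -0.022 (np.int64(1634), np.float64(-1.5)) 1715
caddy 0.095 1798 ((453.2115478515625, -31.517501831054688), (36.55869674682617, 20.310073852539062), 8.73269271850586) 0.103
caddy 0.075 1182 ((455.8814392089844, -48.15306091308594), (50.34221267700195, 55.98780822753906), 9.977869033813477) 0.082
top bar 43 [0.5283 0.1524 0.258 ] x 0.1071 slope deg 0.5
top post n 23 r 0.1394 lever -0.006 xy [0.5031 0.1221 0.0613]
scene bar 20 [0.5272 0.1559 0.2592] x 0.1036 slope deg 1.5
scene post n 20 r 0.138 lever -0.043 xy [0.499  0.1246 0.0604]
```

Joint 7 has run up to its limit and the hand has tilted a little, so I'm turning back the other way to the equivalent half-turn grasp.

>>> step_arm(
  increments=[
    [0.085, 0, 0, 0, -0.12],
    [0.085, 0, 0, 0.01, -0.12],
    [0.085, 0, -0.004, 0.02, -0.12],
    [0.085, 0, -0.004, 0.02, -0.12],
    [0.085, 0, -0.004, 0.02, -0.12],
    [0.085, 0, -0.004, 0.02, -0.12],
    [0.085, 0, 0, 0.01, -0.12],
    [0.085, 0, 0, 0, -0.12],
    [0.085, 0, 0, 0, -0.12],
    [0.085, 0, 0, 0, -0.12],
    [0.085, 0, 0, 0, -0.12],
    [0.085, 0, 0, 0, -0.12],
  ],
)

```text
clock: 30.82
position: [0.5043, -0.0054, 0.2444]
ee_rot: [-0.053, 0.73, 0.078, 0.676]
ft_force: [0.5, 0.2, 0.4]
grip_width: 0.994
```

```bash
python3 - <<'E'
from h import *
from scipy.spatial.transform import Rotation as Ro
o=st(); print(o['joint_pos'].round(3)); print(Ro.from_quat(o['ee_rot']).as_matrix()[:,0].round(4))
E
```

```text
t 30.82 pos [ 0.5043 -0.0054  0.2444] jaw az 100.6 F [0.5 0.2 0.4] grip 0.994 R,az 0.2657 -94.67
[ 0.974  0.318 -1.235  1.578  0.253  1.53   1.482]
[-0.0792  0.028  -0.9965]
```

>>> step_arm(
  increments=[
    [0.065, -0.004, -0.0045, 0, -0.12],
    [0.065, -0.004, -0.0045, 0, -0.12],
    [0.065, -0.004, -0.0045, 0, -0.12],
    [0.065, -0.004, -0.0045, 0, -0.12],
    [0.065, -0.004, -0.0045, 0, -0.12],
    [0.065, -0.004, -0.0045, 0, -0.12],
    [0.065, -0.004, -0.0045, 0, -0.12],
    [0.065, -0.004, -0.0045, 0, -0.12],
    [0.065, -0.004, -0.0045, 0, -0.12],
    [0.065, -0.004, -0.0045, 0, -0.12],
    [0.065, -0.004, -0.0045, 0, -0.12],
    [0.065, -0.003, -0.003, 0, -0.12],
  ],
)

```text
clock: 31.82
position: [0.457, -0.0584, 0.2445]
ee_rot: [0.442, 0.585, -0.387, 0.56]
ft_force: [0.1, -0.4, -0.0]
grip_width: 0.761
```

>>> step_arm(
  increments=[
    [0.065, 0, 0, 0, -0.12],
    [0.065, 0, 0, 0, -0.04],
    [0.065, 0, 0, 0, 0],
  ],
)

```text
clock: 32.07
position: [0.4571, -0.058, 0.2445]
ee_rot: [0.486, 0.548, -0.43, 0.528]
ft_force: [-0.5, 0.5, -0.3]
grip_width: 0.762
```

```bash
cat >> h.py <<'E'
def tool():
    from scipy.spatial.transform import Rotation as Ro
    o=st(); R=Ro.from_quat(o['ee_rot']).as_matrix(); print('axis',R[:,0].round(4),'jaw',R[:,1].round(3)); return o,R
def fingers(p,o,R,w):
    c=cloud(p); q=(c[p['range_z']>0]-o['position'])@R; h=-q[:,0]
    for sg in(1,-1):
        m=(sg*q[:,1]>w/2-.006)&(sg*q[:,1]<w/2+.016)&(abs(q[:,2])<.012)&(h>-.02)&(h<.075); print('finger',sg,'h lo',np.percentile(h[m],[.5,2,10]).round(4),'inner',np.percentile(sg*q[m,1],[1,50]).round(4),m.sum())
E
python3 - <<'E'
from h import *
o,R=tool(); print(o['joint_pos'].round(3)); p=camera('wrist'); fingers(p,o,R,.065); save(p,'w9.png')
c=cloud(p); P=c[p['range_z']>0]
s=P[(abs(P[:,0]-.455)<.05)&(abs(P[:,1]+.05)<.05)&(P[:,2]>.06)&(P[:,2]<.115)]
for z0,z1 in((.095,.112),(.075,.09)):
    q=s[(s[:,2]>z0)&(s[:,2]<z1)]
    if len(q)>10: print('caddy',z0,len(q),cv2.minAreaRect(q[:,:2].astype(np.float32)*1000),np.median(q[:,2]).round(3))
E
```

```text
t 32.07 pos [ 0.4571 -0.058   0.2445] jaw az 9.2 F [-0.5  0.5 -0.3] grip 0.762 R,az 0.3249 -102.24
axis [ 0.0296  0.0789 -0.9964] jaw [0.986 0.159 0.042]
[ 1.198 -0.044 -1.049  1.764 -0.123  1.383  0.332]
finger 1 h lo [0.0448 0.0461 0.0504] inner [0.0318 0.0324] 2139
finger -1 h lo [0.0445 0.046  0.0504] inner [0.0325 0.0332] 2139
caddy 0.095 895 ((453.2629089355469, -31.720966339111328), (35.15239715576172, 20.038921356201172), 8.792016983032227) 0.103
caddy 0.075 567 ((455.54754638671875, -47.82421112060547), (49.66620635986328, 56.209835052490234), 9.317788124084473) 0.083
```

View pics/w9.png

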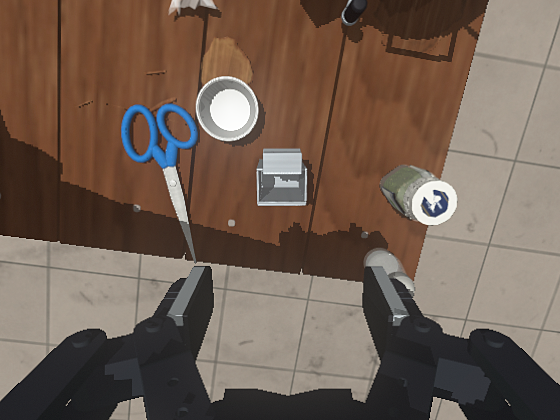

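The view shows the small caddy at (283,178) between the open fingers, hook towards the carousel side. Descending.

>>> step_arm(
  increments=[
    [0.065, 0.0017, 0.005, -0.03, 0],
    [0.065, 0, 0, -0.04, 0],
    [0.065, 0, 0, -0.04, 0],
    [0.065, 0, 0, -0.04, 0],
    [0.065, 0, 0, -0.035, 0],
    [0.065, 0, 0, -0.02, 0],
    [0.065, 0, 0, 0, 0],
  ],
)

```text
clock: 32.7
position: [0.4559, -0.0522, 0.0355]
ee_rot: [0.484, 0.552, -0.429, 0.526]
ft_force: [-0.9, 0.6, -0.3]
grip_width: 0.765
```

```bash
python3 - <<'E'
from h import *
o,R=tool(); p=camera('wrist'); fingers(p,o,R,.065); c=cloud(p); P=c[p['range_z']>0]
for n in('wrist','top'):
    if n=='top': P=cloud(camera('top')); P=P.reshape(-1,3)
    s=P[(abs(P[:,0]-.455)<.05)&(abs(P[:,1]+.05)<.05)&(P[:,2]>.06)&(P[:,2]<.108)]
    q=(s-o['position'])@R; m=(abs(q[:,1])<.0285)
    for z0,z1 in((.095,.108),(.078,.086)):
        k=m&(s[:,2]>z0)&(s[:,2]<z1); 
        if k.sum()>5: print(n,z0,k.sum(),'jaw',np.percentile(q[k,1],[1,99]).round(4),'depth(-z)',np.percentile(-q[k,2],[1,99]).round(4))
E
```

```text
t 32.7 pos [ 0.4559 -0.0522  0.0355] jaw az 9.4 F [-0.9  0.6 -0.3] grip 0.765 R,az 0.3194 -102.68
axis [ 0.0229  0.0831 -0.9963] jaw [0.986 0.163 0.036]
finger 1 h lo [0.0443 0.0452 0.0494] inner [0.0267 0.0323] 2198
finger -1 h lo [0.0446 0.0459 0.0505] inner [0.0326 0.0332] 2148
wrist 0.095 5932 jaw [-0.0143  0.0207] depth(-z) [0.0163 0.0358]
wrist 0.078 2771 jaw [-0.0224  0.0269] depth(-z) [-0.0197  0.0367]
top 0.095 78 jaw [-0.0145  0.0235] depth(-z) [0.0155 0.0356]
top 0.078 24 jaw [-0.0246  0.0283] depth(-z) [-0.0191  0.0355]
```

>>> step_arm(
  increments=[
    [0.065, 0.0025, 0.0004, -0.01, 0],
    [0.065, 0, 0, -0.012, 0],
    [0.065, 0, 0, 0, 0],
    [0.04, 0, 0, 0, 0],
    [0.04, 0, 0, 0, 0],
    [0.04, 0, 0, 0, 0],
    [0.04, 0, 0, 0, 0],
    [0.04, 0, 0, 0, 0],
  ],
  force=50,
)

```text
clock: 33.47
position: [0.4609, -0.0535, 0.018]
ee_rot: [0.485, 0.548, -0.43, 0.528]
ft_force: [-4.7, -0.0, 7.1]
grip_width: 0.58
```

```bash
python3 - <<'E'
from h import *
o,R=tool()
E
```

```text
t 33.47 pos [ 0.4609 -0.0535  0.018 ] jaw az 9.2 F [-4.7 -0.   7.1] grip 0.58 R,az 0.3196 -101.74
axis [ 0.0288  0.0784 -0.9965] jaw [0.986 0.159 0.041]
```

>>> step_arm(
  increments=[
    [0.04, 0, 0, 0.01, 0],
    [0.04, 0, 0, 0.025, 0],
    [0.04, 0, 0, 0.035, 0],
    [0.04, 0, 0, 0.035, 0],
    [0.04, 0, 0, 0.035, 0],
    [0.04, 0, 0, 0.035, -0.043],
    [0.04, 0, 0, 0.025, -0.043],
    [0.04, 0.006, 0.01, 0, -0.043],
    [0.04, 0.012, 0.02, 0, 0],
    [0.04, 0.012, 0.02, 0, 0],
    [0.04, 0.008, 0.012, 0, 0],
    [0.04, 0, 0, 0, 0],
  ],
)

```text
clock: 34.47
position: [0.4998, 0.0123, 0.2182]
ee_rot: [0.519, 0.517, -0.461, 0.5]
ft_force: [0.1, 1.7, -2.4]
grip_width: 0.579
```

```bash
cat >> h.py <<'E'
def held(o,R,n,p=None):
    p=p or camera(n); P=cloud(p)[p['range_z']>0]; T=o['position']
    j=R[:2,1]/np.hypot(*R[:2,1]); b=np.array([-j[1],j[0]]); d=P[:,:2]-T[:2]; y=d@j; x=d@b
    m=(abs(y)<.024)&(abs(x)<.06); Q=P[m]; x=x[m]; y=y[m]; z=Q[:,2]-T[2]
    k=(z>.06)&(z<.105)&(x>.008)
    if k.sum()<8: print(n,'held none',k.sum()); return
    top=np.percentile(z[k],97); kk=k&(z>top-.006)
    c=T[:2]+np.percentile(x[kk],[3,97]).mean()*b+np.percentile(y[kk],[3,97]).mean()*j
    print(n,'hook top z',(T[2]+top).round(4),'n',kk.sum(),'x',np.percentile(x[kk],[3,97]).round(4),'y',np.percentile(y[kk],[3,97]).round(4),'hook ctr xy',c.round(4),'back az',np.degrees(np.arctan2(b[1],b[0])).round(1))
    if kk.sum()>30: print('   tilt: z vs y,x slopes',np.round(np.linalg.lstsq(np.c_[x[kk],y[kk],np.ones(kk.sum())],z[kk],rcond=None)[0][:2],3))
E
python3 - <<'E'
from h import *
o,R=tool(); print(o['joint_pos'].round(3))
for n in('wrist','top','scene'): held(o,R,n)
p=camera('wrist'); save(p,'w10.png')
for n in ('wrist','top','scene'):
    p=camera(n); P=cloud(p)[p['range_z']>0]; d=P[:,:2]-AX
    b=np.radians(-88.3); x=d@[np.cos(b),np.sin(b)]; y=d@[-np.sin(b),np.cos(b)]
    m=(abs(x-.105)<.014)&(abs(y)<.03)&(abs(P[:,2]-.258)<.01)
    if m.sum()>5: print(n,'bar',m.sum(),P[m].mean(0).round(4),'z top',np.percentile(P[m,2],95).round(4),'x',np.percentile(x[m],[5,50,95]).round(4),'slope',np.degrees(np.polyfit(y[m],x[m],1)[0]).round(1))
    for sg in(1,-1):
        a=(abs(sg*y-.036)<.007)&(x>.06)&(x<.115)&(abs(P[:,2]-.258)<.012)
        if a.sum()>5: print('   arm',sg,a.sum(),'y',np.median(y[a]).round(4),'xmax',np.percentile(x[a],98).round(4))
E
```

```text
t 34.47 pos [0.4998 0.0123 0.2182] jaw az 2.0 F [ 0.1  1.7 -2.4] grip 0.579 R,az 0.2485 -96.05
axis [ 0.0401  0.0765 -0.9963] jaw [0.998 0.036 0.043]
[ 1.076  0.125 -1.193  1.738  0.046  1.309 -0.085]
wrist hook top z 0.3046 n 7646 x [0.0134 0.0323] y [-0.0193  0.0141] hook ctr xy [0.4964 0.0351] back az 92.0
   tilt: z vs y,x slopes [-0.052 -0.005]
top hook top z 0.3051 n 72 x [0.0113 0.0299] y [-0.0222  0.0102] hook ctr xy [0.4931 0.0327] back az 92.0
   tilt: z vs y,x slopes [-0.016  0.02 ]
scene hook top z 0.3034 n 38 x [0.0112 0.0311] y [-0.0211  0.0105] hook ctr xy [0.4938 0.0333] back az 92.0
   tilt: z vs y,x slopes [-0.078  0.004]
top bar 44 [0.5284 0.1528 0.2571] z top 0.2592 x [0.1039 0.1071 0.11  ] slope 2.7
   arm 1 40 y 0.0372 xmax 0.1093
   arm -1 43 y -0.0352 xmax 0.1074
scene bar 22 [0.5304 0.1558 0.2591] z top 0.2611 x [0.1018 0.1034 0.1061] slope 0.6
   arm 1 30 y 0.0371 xmax 0.1036
   arm -1 36 y -0.0345 xmax 0.1059
```

View pics/w10.png

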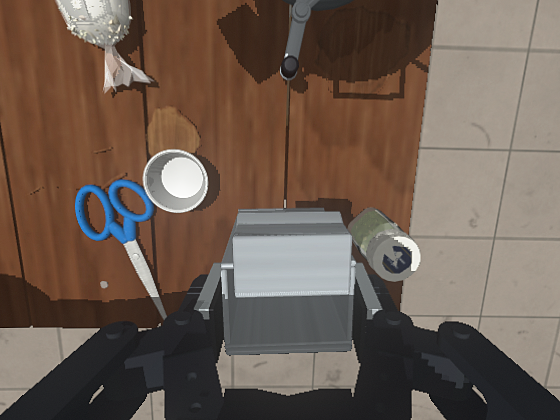

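The held caddy sits square in the grip, hook at (290,255). The bar is not in this view, so I'll move most of the way and compare again.

>>> step_arm(
  increments=[
    [0.04, 0.009, 0.02, 0, 0],
    [0.04, 0.009, 0.02, 0, 0],
    [0.04, 0.009, 0.02, 0, 0],
    [0.04, 0.009, 0.02, 0, 0],
    [0.04, 0, 0.013, 0, 0],
    [0.04, 0, 0, 0, 0],
    [0.04, 0, 0, 0, 0],
  ],
)

```text
clock: 35.4
position: [0.5347, 0.1019, 0.2171]
ee_rot: [0.52, 0.517, -0.463, 0.499]
ft_force: [0.1, -0.7, -1.5]
grip_width: 0.579
```

```bash
cat >> h.py <<'E'
def bar(n,p=None):
    p=p or camera(n); P=cloud(p)[p['range_z']>0]; d=P[:,:2]-AX
    b=np.radians(-88.3); x=d@[np.cos(b),np.sin(b)]; y=d@[-np.sin(b),np.cos(b)]
    m=(abs(x-.105)<.010)&(abs(y)<.03)&(abs(P[:,2]-.258)<.007)
    if m.sum()>5: print(n,'bar',m.sum(),P[m].mean(0).round(4),'z top',np.percentile(P[m,2],95).round(4),'x',np.percentile(x[m],[5,50,95]).round(4),'slope',np.degrees(np.polyfit(y[m],x[m],1)[0]).round(1))
    yy=[np.median(y[(abs(sg*y-.036)<.007)&(x>.06)&(x<.115)&(abs(P[:,2]-.258)<.012)]).round(4) for sg in(1,-1)]; print('   arms y',yy)
E
python3 - <<'E'
from h import *
o,R=tool()
for n in('wrist','top','scene'): p=camera(n); held(o,R,n,p); bar(n,p)
save(camera('wrist'),'w11.png')
E
```

```text
t 35.4 pos [0.5347 0.1019 0.2171] jaw az 1.8 F [ 0.1 -0.7 -1.5] grip 0.579 R,az 0.1578 -86.84
axis [ 0.0385  0.0748 -0.9965] jaw [0.999 0.032 0.041]
wrist hook top z 0.3034 n 7659 x [0.0135 0.0325] y [-0.0192  0.0143] hook ctr xy [0.5315 0.1248] back az 91.8
   tilt: z vs y,x slopes [-0.06  -0.007]
wrist bar 2234 [0.528  0.1532 0.2596] z top 0.261 x [0.1039 0.1064 0.1091] slope 0.5
   arms y [np.float64(0.0379), np.float64(-0.0326)]
top hook top z 0.3036 n 79 x [0.012  0.0308] y [-0.0217  0.0131] hook ctr xy [0.5297 0.1232] back az 91.8
   tilt: z vs y,x slopes [-0.055 -0.004]
top bar 42 [0.5292 0.1524 0.2577] z top 0.2606 x [0.1041 0.1071 0.1099] slope 0.6
   arms y [np.float64(0.0367), np.float64(-0.0353)]
scene hook top z 0.3027 n 42 x [0.0127 0.033 ] y [-0.0201  0.0143] hook ctr xy [0.5311 0.1246] back az 91.8
   tilt: z vs y,x slopes [-0.051  0.015]
scene bar 22 [0.5304 0.1558 0.2591] z top 0.2612 x [0.1019 0.1034 0.1054] slope 0.8
   arms y [np.float64(0.0367), np.float64(-0.0358)]
```

>>> step_arm(
  increments=[
    [0.04, 0, 0.008, 0, 0],
    [0.04, 0, 0.008, 0, 0],
    [0.04, 0, 0.008, 0, 0],
    [0.04, 0, 0.0072, 0, 0],
    [0.04, 0, 0, 0, 0],
    [0.04, 0, 0, -0.006, 0],
    [0.04, 0, 0, -0.006, 0],
    [0.04, 0, 0, 0, 0],
    [0.04, 0, 0, 0, 0],
  ],
)

```text
clock: 36.35
position: [0.5346, 0.1326, 0.2045]
ee_rot: [0.52, 0.516, -0.463, 0.499]
ft_force: [-0.4, -0.2, -0.7]
grip_width: 0.58
```

```bash
python3 - <<'E'
from h import *
o,R=tool()
for n in('wrist','top','scene'): p=camera(n); held(o,R,n,p)
save(camera('scene'),'s12.png',(110,290,120,330),3.6); car()
E
```

```text
t 36.35 pos [0.5346 0.1326 0.2045] jaw az 1.8 F [-0.4 -0.2 -0.7] grip 0.58 R,az 0.1271 -86.12
axis [ 0.0377  0.0749 -0.9965] jaw [0.999 0.031 0.04 ]
wrist hook top z 0.2908 n 7661 x [0.0135 0.0325] y [-0.0191  0.0144] hook ctr xy [0.5316 0.1556] back az 91.8
   tilt: z vs y,x slopes [-0.058 -0.007]
top hook top z 0.2909 n 71 x [0.0136 0.0301] y [-0.0208  0.014 ] hook ctr xy [0.5306 0.1544] back az 91.8
   tilt: z vs y,x slopes [-0.002  0.005]
scene hook top z 0.2915 n 45 x [0.0143 0.0341] y [-0.0214  0.0149] hook ctr xy [0.5306 0.1567] back az 91.8
   tilt: z vs y,x slopes [-0.071  0.013]
top carousel deg -1.5 rad -0.026 (np.int64(1594), np.float64(-1.5)) 1691
```

View pics/s12.png

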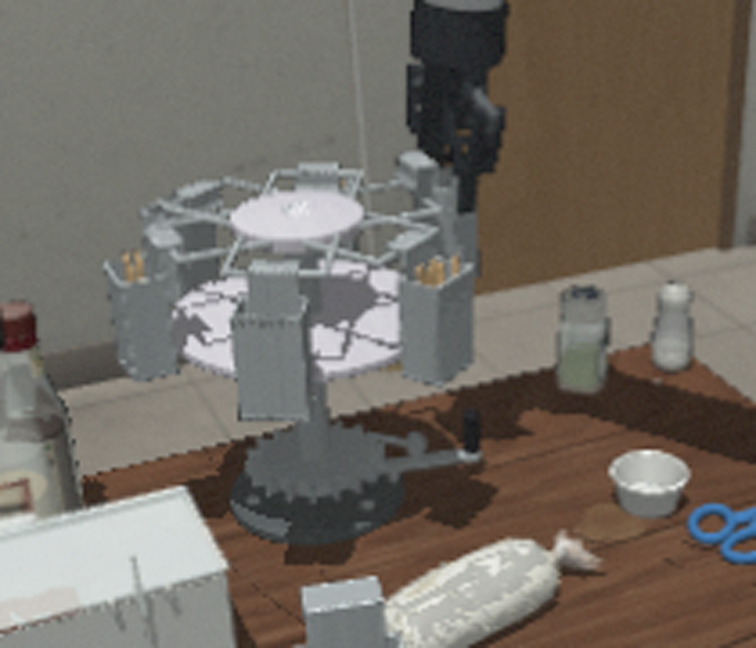

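The hook is just above the empty bar at crop (415,165), and the carousel is undisturbed. Lowering.

>>> step_arm(
  increments=[
    [0.04, 0, 0, -0.006, 0],
    [0.04, 0, 0, -0.006, 0],
    [0.04, 0, 0, -0.006, 0],
    [0.04, 0, 0, -0.004, 0],
    [0.04, 0, 0, 0, 0],
  ],
)

```text
clock: 37.02
position: [0.5343, 0.1327, 0.1819]
ee_rot: [0.52, 0.517, -0.463, 0.499]
ft_force: [-1.3, 0.0, -1.5]
grip_width: 0.579
```

```bash
python3 - <<'E'
from h import *
o,R=tool()
for n in('wrist','scene'): held(o,R,n)
E
```

```text
t 37.02 pos [0.5343 0.1327 0.1819] jaw az 1.8 F [-1.3  0.  -1.5] grip 0.579 R,az 0.127 -86.24
axis [ 0.0372  0.0746 -0.9965] jaw [0.999 0.031 0.04 ]
wrist hook top z 0.2681 n 7647 x [0.0135 0.0324] y [-0.0191  0.0144] hook ctr xy [0.5313 0.1556] back az 91.8
   tilt: z vs y,x slopes [-0.057 -0.01 ]
scene hook top z 0.2685 n 42 x [0.0149 0.0338] y [-0.0226  0.0124] hook ctr xy [0.5285 0.1569] back az 91.8
   tilt: z vs y,x slopes [-0.063  0.011]
```

>>> step_arm(
  increments=[
    [0.04, 0, 0, -0.002, 0],
    [0.04, 0, 0, -0.002, 0],
    [0.04, 0, 0, -0.001, 0],
    [0.04, 0, 0, 0, 0],
  ],
)

```text
clock: 37.45
position: [0.535, 0.133, 0.1781]
ee_rot: [0.52, 0.516, -0.463, 0.499]
ft_force: [0.1, -0.1, -1.4]
grip_width: 0.58
```

```bash
python3 - <<'E'
from h import *
o,R=tool()
for n in('wrist','scene'): held(o,R,n)
E
```

```text
t 37.45 pos [0.535  0.133  0.1781] jaw az 1.8 F [ 0.1 -0.1 -1.4] grip 0.58 R,az 0.1268 -85.95
axis [ 0.0389  0.0749 -0.9964] jaw [0.999 0.031 0.041]
wrist hook top z 0.2644 n 8217 x [0.0135 0.0324] y [-0.0199  0.0191] hook ctr xy [0.5338 0.1559] back az 91.8
   tilt: z vs y,x slopes [-0.043 -0.022]
scene hook top z 0.264 n 45 x [0.0144 0.0344] y [-0.023   0.0122] hook ctr xy [0.5288 0.1572] back az 91.8
   tilt: z vs y,x slopes [-0.058  0.026]
```

>>> step_arm(
  increments=[
    [0.04, 0, 0, -0.001, 0],
    [0.04, 0, 0, -0.001, 0],
    [0.04, 0, 0, 0, 0],
  ],
)

```text
clock: 37.8
position: [0.5356, 0.1333, 0.1774]
ee_rot: [0.52, 0.516, -0.462, 0.499]
ft_force: [-3.6, -1.5, 8.7]
grip_width: 0.58
```

The bar now carries the caddy (force reversed to about +9 N). Unloading slightly and opening gently.

>>> step_arm(
  increments=[
    [0.04, 0, 0, 0.001, 0],
    [0.048, 0, 0, 0, 0],
    [0.052, 0, 0, 0, 0],
    [0.054, 0, 0, 0, 0],
    [0.056, 0, 0, 0, 0],
    [0.06, 0, 0, 0, 0],
    [0.066, 0, 0, 0, 0],
    [0.07, 0, 0, 0, 0],
    [0.07, 0, 0, 0, 0],
  ],
  force=20,
)

```text
clock: 38.55
position: [0.5349, 0.133, 0.1771]
ee_rot: [0.52, 0.516, -0.463, 0.499]
ft_force: [0.1, -0.1, 0.4]
grip_width: 0.816
```

```bash
python3 - <<'E'
from h import *
o,R=tool()
for n in('wrist','scene'): held(o,R,n)
car()
E
```

```text
t 38.55 pos [0.5349 0.133  0.1771] jaw az 1.8 F [ 0.1 -0.1  0.4] grip 0.816 R,az 0.1268 -85.98
axis [ 0.0387  0.0749 -0.9964] jaw [0.999 0.031 0.041]
wrist hook top z 0.2642 n 8328 x [0.0136 0.0324] y [-0.0195  0.0192] hook ctr xy [0.5341 0.1559] back az 91.8
   tilt: z vs y,x slopes [-0.02  -0.013]
scene hook top z 0.2639 n 46 x [0.0144 0.0338] y [-0.0218  0.0125] hook ctr xy [0.5295 0.1569] back az 91.8
   tilt: z vs y,x slopes [-0.066  0.032]
top carousel deg -1.2 rad -0.022 (np.int64(1633), np.float64(-1.5)) 1709
```

>>> step_arm(
  increments=[
    [0.078, -0.001, 0, 0.004, 0],
    [0.078, -0.001, 0, 0.008, 0],
    [0.078, 0, 0, 0.015, 0],
    [0.078, 0, -0.001, 0.02, 0],
    [0.078, 0, -0.002, 0.025, 0],
    [0.078, 0, -0.002, 0.03, 0],
    [0.078, 0, -0.01, 0.03, 0],
    [0.078, -0.01, -0.03, 0.01, 0],
    [0.078, -0.015, -0.035, 0, 0],
    [0.078, -0.015, -0.035, 0, 0],
    [0.078, -0.01, -0.02, 0, 0],
    [0.078, 0, 0, 0, 0],
  ],
)

```text
clock: 39.7
position: [0.4821, -0.0066, 0.3197]
ee_rot: [0.521, 0.513, -0.465, 0.498]
ft_force: [0.6, -0.6, 0.5]
grip_width: 0.911
```

```bash
python3 - <<'E'
from h import *
o,R=tool(); car(); car('scene')
ps={n:camera(n) for n in('wrist','scene','top')}
a=ps['scene']['color'][120:240,130:290,::-1]; b=ps['top']['color'][110:260,165:365,::-1]
im=np.hstack([cv2.resize(a,(400,300),interpolation=2),cv2.resize(b,(400,300),interpolation=2)])
im=np.vstack([im,cv2.resize(ps['wrist']['color'][...,::-1],(400,300)).repeat(1,0).copy() if 0 else np.hstack([cv2.resize(ps['wrist']['color'][...,::-1],(400,300)),np.zeros((300,400,3),np.uint8)])]); cv2.imwrite('pics/f.png',im)
for n,p in ps.items():
    P=cloud(p)[p['range_z']>0]; d=P[:,:2]-AX; bb=np.radians(-88.3); x=d@[np.cos(bb),np.sin(bb)]; y=d@[-np.sin(bb),np.cos(bb)]
    m=(x>.09)&(x<.16)&(abs(y)<.03)&(P[:,2]>.15)&(P[:,2]<.275)
    if m.sum()>10: print(n,'hung',m.sum(),'z',np.percentile(P[m,2],[1,99]).round(4),'xmax',np.percentile(x[m],98).round(4),'y',np.percentile(y[m],[1,99]).round(4))
    post(n,p)
p=ps['top']; c=cloud(p)
for q in('pepper','salt_shaker','dip_cup'):
    for r in regions_of(p,q)[:1]: m=r['region']&(p['range_z']>0); print(q,np.median(c[m],0).round(3))
E
```

```text
t 39.7 pos [ 0.4821 -0.0066  0.3197] jaw az 1.4 F [ 0.6 -0.6  0.5] grip 0.911 R,az 0.2697 -99.37
axis [ 0.0395  0.0715 -0.9967] jaw [0.999 0.024 0.041]
top carousel deg -2.2 rad -0.039 (np.int64(1009), np.float64(-2.0)) 2081
scene carousel deg -1.5 rad -0.026 (np.int64(1529), np.float64(-1.5)) 2112
wrist hung 5313 z [0.1613 0.2438] xmax 0.1479 y [-0.0256  0.0277]
wrist post n 158 r 0.139 lever -0.004 xy [0.5027 0.1225 0.0623]
scene hung 292 z [0.1712 0.2642] xmax 0.1455 y [-0.0249  0.028 ]
scene post n 20 r 0.1366 lever -0.035 xy [0.4988 0.1248 0.0608]
top hung 594 z [0.1637 0.2635] xmax 0.148 y [-0.0283  0.0283]
top post n 24 r 0.1394 lever -0.01 xy [0.5027 0.122  0.0614]
dip_cup [0.4   0.016 0.009]
```

View pics/f.png

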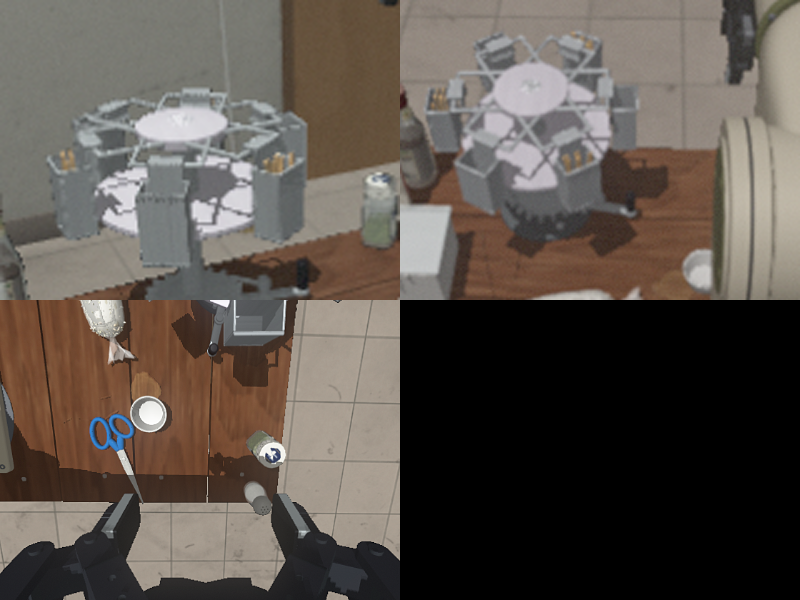

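The final view shows six hung caddies. The new one at the front, crop (615,110), is upright at the same height as the others, the lever is back at rest, and the cup and shakers are in place. I'll let things settle for half a second, then hand in.

>>> step_arm(
  increments=[
    [0.078, 0, 0, 0, 0],
    [0.078, 0, 0, 0, 0],
    [0.078, 0, 0, 0, 0],
    [0.078, 0, 0, 0, 0],
    [0.078, 0, 0, 0, 0],
    [0.078, 0, 0, 0, 0],
  ],
)

```text
clock: 40.6
position: [0.4832, -0.0015, 0.3191]
ee_rot: [0.52, 0.516, -0.463, 0.499]
ft_force: [-0.7, 0.4, 0.5]
grip_width: 0.915
```

```bash
python3 - <<'E'
from h import *
car('scene'); st(); print(ticket.hand_in())
E
```

```text
scene carousel deg -1.5 rad -0.026 (np.int64(1550), np.float64(-1.5)) 2129
t 40.65 pos [ 0.4832 -0.0015  0.3191] jaw az 1.8 F [-0.4  0.9  0.9] grip 0.913 R,az 0.2645 -99.31
the job is handed in; nothing more can be done
None
```

I turned the carousel to the front with the lever alone, hung the small caddy on the empty bar, let it go, and handed the job in at about 40.6 s.

**Lever:** It took six pushes for five teeth. One push turned the carousel only about 6° because I had not let the lever fully back to rest. Two earlier tries missed the post and left the carousel where it was.

**Hand angle:** The moves do not allow tilting the hand, so I worked upright, low, and in the gaps between the hung caddies instead of leaning 35° as suggested.

**Last checks that agree:**
- **Carousel:** it reads about -1.5° (-0.026 rad), just inside the 0.03 limit. Every tooth stop read 1.5 to 2° low, so I take this as a measuring offset of the front direction. A last reading from the top camera, partly blocked by the arm, said -2.2°.
- **Caddy:** it hangs upright and free of the gripper, spanning 0.161 to 0.264 m in height and centred on the bar.
- **Lever and bystanders:** the lever is back at rest. The cup and both shakers look unmoved in the wrist picture, but the detector reported only the cup in the final check, so the shakers were not measured.

**Possible faults:**
- While leaving the lever, joint 7 read 2.603 rad against its 2.6 limit, which could count as passing its range. I turned it back at once.
- That left the hand tilted by about 5° for the rest of the job, with no visible effect on the hanging.
- One force reading during that same rise showed about 30 N. I saw no sign that anything had been hit.

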